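# Send the used stir bars to the wash dish

### The arm

A 7-joint arm with a two-finger parallel gripper is mounted at the origin on a cart in front of the work surface, level with it; the furniture and walls round the work are solid. World frame = base frame: x ahead of the robot, y to its left, z up, the work surface at z = 0. Lengths are in m, angles in degrees, forces in N, time in s.
With the tool pointing down it reaches from about 0.425 to 0.875 m from the base axis. Payload 4.7 kg.
Tool frame: the origin (TCP) lies between the finger pads; the fingertips stand 14 mm ahead of it and the grasp point (between the pads) lies 5 mm behind it (env.tip_reach is the distance from the TCP to the fingertips, in m); z points along the fingers, y is the direction in which the jaws open and shut (so a half turn about z gives the same grasp; the last joint's range is limited). The gripper opens to 87 mm and grips with 3 to 60 N. Pads are 19 mm wide; open, the fingers measure 117 mm over their backs; the gripper's body (75 mm by 190 mm) begins 51 mm behind the grasp point.
Start: joints at [70.594, 18.392, -4.016, 83.108, 1.295, 78.541, -3.26], TCP at [0.225, -0.61, 0.237] pointing down, gripper open.
Joint ranges: [-163.93, 163.93], [-17.29, 119.83], [-79.2, 71.16], [3.27, 140.29], [-89.18, 269.18], [5.43, 117.66], [-154.24, 154.24]. Speed limits (degrees/s): [147.25, 147.25, 180, 180, 180, 180, 180].

### API

Orientations are given as [roll, pitch, yaw] about the fixed x, y, z axes, in that order (R = Rz(yaw) Ry(pitch) Rx(roll)).
In Python, from cell import env gives the robot as it stands. The module is installed in compiled form; this text tells all that it offers.
- The arm moves only by the shell command python3 -m pendant 'ROWS' [FORCE]. ROWS is JSON, a list of rows, each an object of numbers: "rx", "ry", "rz": the turn, a rotation vector about the tool's x, y, z in degrees; "tx", "ty", "tz": the shift along the tool's x, y, z in mm; "jaw": the finger opening in mm, from 0 to 87. In form: [{"rx": .., "ry": .., "rz": .., "tx": .., "ty": .., "tz": .., "jaw": ..}, ...]. A call has 1 to 20 rows; each row shifts and turns the commanded pose from where the row before left it, along the tool's axes as they then stand; what a row does not reach is not made up. A row lasts 1/12 s, in which the tool goes at most 41.7 mm and 7.16 degrees, less where a joint would pass 70% of its speed; a pose out of reach is approached as far as the arm can. A call with a gripper value outside its range is refused whole. The fingers move at their own pace and stop on an object; FORCE is the grip in N (left out, the last holds). Time passes only in rows, so rows that do not move let the fingers close. It gives the time, the measured TCP pose, the force and the opening at its end, in the units of the state.
- env.get_obs(): the state, without advancing time (a new reading comes with each control period).
- env.read_camera(name): name is "scene" or "top" or "wrist"; returns a dict with "img" (384x512x3 uint8, red, green, blue), "range_z" (384x512 float32, m along the optical axis (not along the pixel's ray), 0 where there is no reading), "vertical_fov" (degrees; the focal length in pixels is half the picture's height over the tangent of half this angle, whatever the lens; pixels are square), "cx", "cy" (the principal point, pixels), "world_to_cam" (4x4, takes a point from world to camera coordinates). Camera axes: x right, y up, looking along -z (the intrinsics and any distortion apply to the point x, -y, -z); pixel columns grow to the right and rows downward; lengths in m; the calibration is good to about 2 mm. A picture is of the moment at which its call begins.
- env.sign_off(): hands the job in, once; it reports no verdict.
The state is a dict: "time_s": time; "qpos": joint angles; "joint_velocities": joint speeds; "effort": joint torques, N m; "tool_pos": TCP position; "tool_rot": TCP orientation; "force": force on the tool from outside, world axes, zero at the start; "wrist_torque": the same for the moment, N m; "grip_width": finger opening in m.
Only numpy, scipy, OpenCV 4.12 (cv2) and the standard library are available. Lean on these libraries where they do the work, as an engineer would, in place of code of your own. Each camera call takes 0.05 s, during which the arm holds its last target.

### The job

Put all the loose white stir bars (three to five) into the pan of the transfer shuttle, then slide its carriage against the stop at the dish end with the pan level and the bars still in it, and there tip the pan by its handle so that all the bars slide into the steel wash dish. Then set the pan down level, slide the carriage back against its home stop, away from the dish, and let go. Leave the pen, spatula, tweezers and timer where they are.

Things in the scene. Friction and masses are not known exactly. Their poses are not given: they have to be found in the camera images.
- bar_1_centre (a point): centre of a white plastic magnetic stir bar, a 10 x 10 x 40 mm rod, long along its y axis, 15 g; lies flat on the worktop at the start (centre 5 mm up). Three to five stir bars are present, all alike; an absent one reads None
- bar_2_centre (a point): centre of a white plastic magnetic stir bar, a 10 x 10 x 40 mm rod, long along its y axis, 15 g; lies flat on the worktop at the start (centre 5 mm up). Three to five stir bars are present, all alike; an absent one reads None
- bar_3_centre (a point): centre of a white plastic magnetic stir bar, a 10 x 10 x 40 mm rod, long along its y axis, 15 g; lies flat on the worktop at the start (centre 5 mm up). Three to five stir bars are present, all alike; an absent one reads None
- bar_4_centre (a point): centre of a white plastic magnetic stir bar, a 10 x 10 x 40 mm rod, long along its y axis, 15 g; lies flat on the worktop at the start (centre 5 mm up). Three to five stir bars are present, all alike; an absent one reads None
- bar_5_centre (a point): centre of a white plastic magnetic stir bar, a 10 x 10 x 40 mm rod, long along its y axis, 15 g; lies flat on the worktop at the start (centre 5 mm up). Three to five stir bars are present, all alike; an absent one reads None
- carriage (a joint): sliding carriage of the transfer shuttle, m: 0 = against the home stop (the rail end away from the dish), grows towards the dish, 0.18 = against the stop at the dish end. It stays where it is left; about 2 N of friction. It carries the pan
- pan (a joint): tilt of the pan, rad: 0 = level, resting on the carriage; grows as the handle end is lifted about the hinge at the spout end, mechanical limit 1.15. No spring or catch: it falls back level when let go. Bars slide off somewhere between about 0.5 and 1.0; lifting it to about 1.1 for half a second empties it
- pan_floor (a point): centre of the pan's floor (top face). Its axes are the pan's: x across the rail, y along the rail from spout towards handle end, z up from the floor; moves and tilts with the pan. Steel pan, floor 110 mm across x 145 mm along, 3 mm sheet, walls rising 13 mm above the floor on three sides, open spout at the -y end (towards the dish). Floor 70 mm above the worktop when level
- pan_handle (a point): middle of the pan's handle, a level round bar 12 mm thick lying across the rail (along its x axis), 50 mm above the pan floor and almost above its end wall (120 mm above the worktop when level), 84 mm clear between its two uprights. Axes are the pan's. It serves both to slide the carriage and to tip the pan. It may be held with a firm grip while the bar turns in it
- pan_hinge (a point): middle of the pan's hinge line (runs along x), 3 mm below the pan floor, 15 mm in from the spout edge; the handle lies 124 mm along y and 53 mm along z from here in the pan's axes
- dish_floor (a point): centre of the inner floor of the fixed steel wash dish beyond the end of the rail; same axes as the level pan. Inside 124 mm (x) by 134 mm (y), rim 42 mm above this floor; its near wall is just past the rail's end block, so that the spout overhangs the dish by 15 mm only when the carriage is at the dish-end stop
- pen: marker pen, 14 x 131 x 15 mm, bystander; origin at centre of its underside, long along its y axis
- spatula: metal spatula, 9 x 180 x 5 mm, bystander; origin at centre of its underside, long along its y axis
- tweezers: tweezers, 14 x 122 x 8 mm, bystander; origin at centre of its underside, long along its y axis
- timer: white timer, 62 x 62 x 18 mm, bystander; origin at centre of its underside

How it is judged:
By the outcome, as a careful person would: the job done as asked, in the order asked, and still so for the second after the job is handed in, with the robot touching nothing.
Of bar_1, bar_2, bar_3, bar_4, bar_5 only 3 to 5 are there at a start; the rules pass over those that are not, and their reading is None.
At some moment in a run one of bar_1, bar_2, bar_3, bar_4, bar_5 may be knocked a few centimetres aside while the robot is not near it.
Once in a run the grip may slacken for a moment while it holds something.
It also fails if it takes over 210 s, if anything falls off the work surface, if the arm or the gripper's body presses on something with over 40 N, if the wrist force passes 120 N, or if a joint passes its speed limit or range.

## Working session

There is one attempt and no reset: what is moved stays moved. The work goes in short steps, Python scripts to look and compute and a shell command to move; the robot and the scene stay as the last step left them, time stands still between calls to the robot, and variables do not carry over. Pictures are saved under pics/ and viewed, and the job is handed in when it is done.

```bash
mkdir -p pics; ls; cat > h.py <<'E'
from cell import env
import numpy as np, cv2
from scipy.spatial.transform import Rotation as R
def cam(n,save=None):
    c=env.read_camera(n)
    if save: cv2.imwrite('pics/'+save,c['img'][:,:,::-1])
    return c
def foc(c): return 192/np.tan(np.radians(c['vertical_fov']/2))
def px2w(c,u,v,z=None):
    f=foc(c); T=np.linalg.inv(c['world_to_cam'])
    d=np.array([(u-c['cx'])/f,-(v-c['cy'])/f,-1.])
    if z is None:
        r=np.median(c['range_z'][int(v)-1:int(v)+2,int(u)-1:int(u)+2]); p=d*r
        return T[:3,:3]@p+T[:3,3]
    D=T[:3,:3]@d; o=T[:3,3]; return o+D*(z-o[2])/D[2]
def w2px(c,p):
    f=foc(c); q=c['world_to_cam']@np.r_[p,1]; return np.array([c['cx']+f*q[0]/-q[2], c['cy']-f*q[1]/-q[2]])
E
python3 - <<'E'
from h import *
np.set_printoptions(precision=4,suppress=True)
o=env.get_obs();print(o)
for n in('scene','top','wrist'):
    c=cam(n,n+'0.png');print(n,{k:v for k,v in c.items() if k not in('img','range_z')})
E
```

```text
pics
{'time_s': 0.0, 'qpos': array([70.5944, 18.4396, -4.0149, 83.1742,  1.2939, 78.5413, -3.2609]), 'joint_velocities': array([-0.0407,  0.0074, -0.0155,  0.0414, -0.0436, -0.0301, -0.034 ]), 'effort': array([ -0.0003, -49.129 ,  -0.404 , -31.2523,  -0.0639,   0.0439,
         0.0002]), 'tool_pos': array([ 0.2244, -0.6095,  0.2355]), 'tool_rot': array([-179.8901,    0.0049,   20.2136]), 'force': array([-0.1929,  0.1996, -0.0615]), 'wrist_torque': array([-0.0065, -0.0127,  0.0232]), 'grip_width': 0.08723965615110943}
scene {'vertical_fov': 49.41236943474268, 'cx': 252.45674025914488, 'cy': 191.15079619112342, 'world_to_cam': array([[-0.9757,  0.219 ,  0.003 ,  0.5467],
       [-0.1868, -0.8394,  0.5104,  0.0003],
       [ 0.1143,  0.4974,  0.8599, -1.559 ],
       [ 0.    ,  0.    ,  0.    ,  1.    ]])}
top {'vertical_fov': 42.08953679457781, 'cx': 250.20289837311722, 'cy': 189.76568209830626, 'world_to_cam': array([[ 0.0195, -0.9998, -0.0071, -0.0598],
       [ 0.9954,  0.0188,  0.0935, -0.549 ],
       [-0.0933, -0.0089,  0.9956, -1.4603],
       [ 0.    ,  0.    ,  0.    ,  1.    ]])}
wrist {'vertical_fov': 58.24146128331071, 'cx': 257.28397964473714, 'cy': 189.19269628404038, 'world_to_cam': array([[ 0.3443, -0.9389, -0.0013, -0.6489],
       [ 0.9105,  0.3342, -0.2433,  0.0305],
       [ 0.2289,  0.0825,  0.9699, -0.391 ],
       [ 0.    ,  0.    ,  0.    ,  1.    ]])}
```

View pics/top0.png

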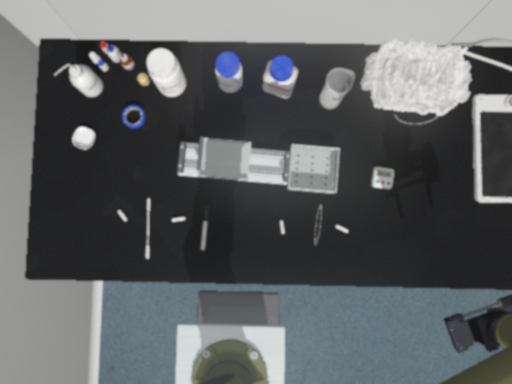

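View pics/scene0.png

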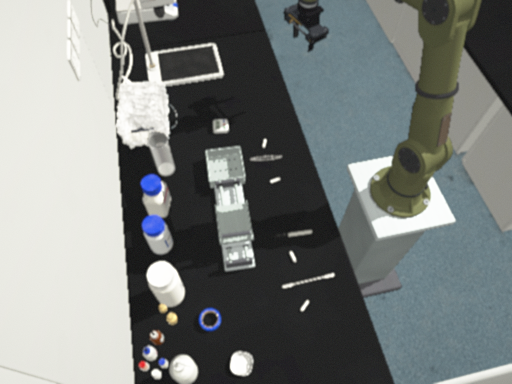

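View pics/wrist0.png

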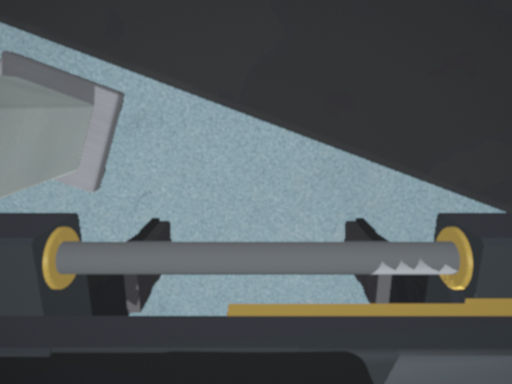

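```bash
python3 - <<'E'
from h import *
a=cv2.imread('pics/top0.png')
cv2.imwrite('pics/t1.png',cv2.resize(a[125:205,170:350],None,fx=4.4,fy=4.4,interpolation=cv2.INTER_CUBIC))
cv2.imwrite('pics/t2.png',cv2.resize(a[190:265,100:360],None,fx=3,fy=3,interpolation=cv2.INTER_CUBIC))
a=cv2.imread('pics/scene0.png')
cv2.imwrite('pics/s1.png',cv2.resize(a[130:280,180:330],None,fx=4,fy=4,interpolation=cv2.INTER_CUBIC))
E
```

```text
(no output)
```

View pics/t1.png

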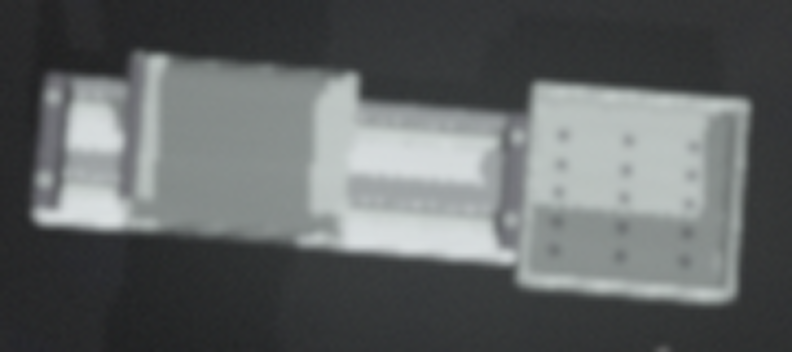

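View pics/t2.png

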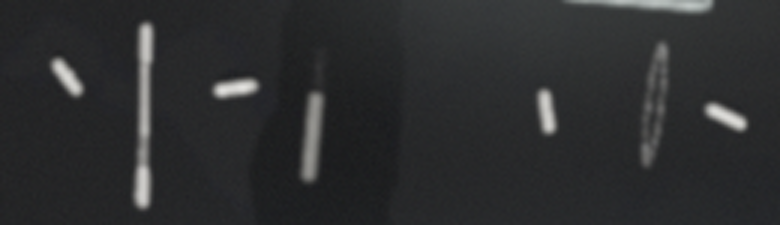

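View pics/s1.png

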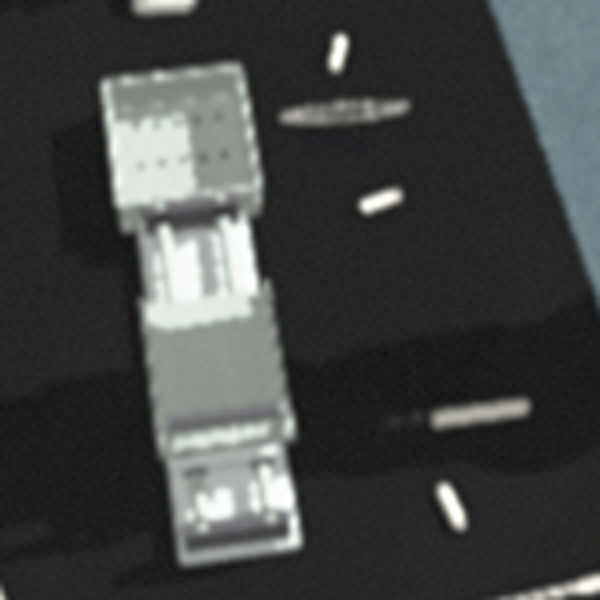

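```bash
cat >> h.py <<'E'
def blobs(c,z=0.008,thr=150,lim=(0.3,0.95,-0.75,0.65),amin=8,amax=900):
    g=c['img'].min(axis=2); n,l,s,ce=cv2.connectedComponentsWithStats((g>thr).astype(np.uint8))
    out=[]
    for i in range(1,n):
        if not amin<=s[i,4]<=amax: continue
        v,u=np.nonzero(l==i)
        P=np.array([px2w(c,a,b,z)[:2] for a,b in zip(u,v)]); m=P.mean(0)
        if not(lim[0]<m[0]<lim[1] and lim[2]<m[1]<lim[3]): continue
        w,V=np.linalg.eigh(np.cov(P.T)+1e-12*np.eye(2)); d=V[:,1]
        out.append((m.round(4),round(float(np.degrees(np.arctan2(d[1],d[0]))%180),1),(np.sqrt(12*w[::-1])*1e3).round(0),ce[i].round(1),px2w(c,*ce[i])[2].round(3)))
    return out
E
python3 - <<'E'
from h import *
for n in('top','scene'):
    c=cam(n); print(n)
    for b in blobs(c): print(*b)
c=cam('top')
for u,v in [(203,180),(250,142),(205,140),(246,184),(225,160),(249,150),(291,146),(339,148),(335,192),(288,189),(305,160),(179,142),(178,176),(186,160),(287,160),(262,160)]:
    print(u,v,px2w(c,u,v).round(4))
r=c['range_z']; 
f=foc(c)
v,u=np.mgrid[125:205,170:350]
Z=np.array([[px2w(c,a,b)[2] for a in range(176,260,4)] for b in range(134,190,4)])
print((Z*1000).round(0).astype(int))
E
```

```text
top
[0.8811 0.4719] 49.8 [118.  57.] [83.4 80.3] 0.118
[0.9237 0.4115] 58.1 [20. 18.] [103.6  67.1] 0.029
[0.9278 0.3352] 115.3 [21. 11.] [128.3  66.3] 0.032
[ 0.9089 -0.0041] 150.7 [38. 18.] [237.9  74.1] 0.126
[ 0.897  -0.1372] 93.6 [117.  45.] [281.1  78.6] 0.16
[ 0.9257 -0.3224] 86.0 [65. 11.] [341.4  70.5] 0.179
[0.9087 0.0587] 32.7 [19.  7.] [217.5  73.8] 0.117
[0.8851 0.2894] 89.4 [12.  9.] [142.5  80. ] 0.034
[ 0.8429 -0.2871] 5.8 [62. 52.] [329.8  96.6] 0.119
[0.7037 0.4635] 70.4 [60. 59.] [ 83.2 137. ] 0.004
[0.6578 0.0946] 176.9 [100.  12.] [203.6 154.1] 0.072
[0.6304 0.1329] 1.8 [97. 49.] [190.7 162.8] 0.013
[ 0.5871 -0.438 ] 67.7 [55. 43.] [379.5 180.5] 0.019
[0.4704 0.2569] 1.0 [117.   7.] [147.8 214.8] 0.005
[0.4672 0.3346] 40.8 [37. 11.] [122.  215.4] 0.009
[0.4598 0.166 ] 99.4 [37. 11.] [177.9 218.9] 0.008
[ 0.4417 -0.1455] 10.0 [38. 10.] [281.7 227. ] 0.007
[ 0.4405 -0.3243] 63.9 [38. 11.] [341.6 228.6] 0.009
[0.361  0.2551] 2.3 [38.  8.] [147.  251.5] 0.004
scene
[ 0.5896 -0.4402] 46.0 [62. 54.] [221.8 126.6] 0.013
[ 0.4398 -0.3241] 67.1 [38. 14.] [264.2 142.4] 0.0
[... 2288 characters left out ...]
0  12  13  12 126  69  71  71  69  70  70  72  70  71  70  71
   73  12  14]
 [  1  55  23  13  12  14 125  71  71  69  73  72  69  71  71  69  71  72
   73  13  13]
 [  2  54  41  34  31  36 122  72  74  71  69  71  71  73  72  72  68  72
   68  13  13]
 [  1  52  16  12  15  16 121  69  71  71  71  69  72  69  71  71  71  73
   71  15  12]
 [  2   8   9  10  14  12  81  71  76  73  68  73  72  69  70  67  73  71
   73  30  32]
 [  2   4   1   2   0   2   2   1   2   4   4   2  14  13  74  79  67  76
   18  12  11]
 [  2   1   1   1   3   0   0   1   0   2   2  -1   1   0   3   0   2   2
    1   0   3]
 [  2  -1  -1  -1   1   5   1   0   0   1   2   1   1   0   3   0   0  -2
    1   1   1]]
```

```bash
cat >> h.py <<'E'
def cloud(c,u0=0,u1=512,v0=0,v1=384):
    v,u=np.mgrid[v0:v1,u0:u1]; r=c['range_z'][v0:v1,u0:u1]; f=foc(c); T=np.linalg.inv(c['world_to_cam'])
    P=np.stack([(u-c['cx'])/f*r,-(v-c['cy'])/f*r,-r],-1)[r>0]
    return P@T[:3,:3].T+T[:3,3]
def shuttle(c):
    P=cloud(c); P=P[(P[:,0]>.54)&(P[:,0]<.74)&(P[:,1]>-.25)&(P[:,1]<.22)]
    H=P[(P[:,2]>.105)&(P[:,2]<.14)]
    F=P[(P[:,2]>.06)&(P[:,2]<.1)]
    rect=cv2.minAreaRect((F[:,:2]*1000).astype(np.float32))
    return H.mean(0),np.ptp(H[:,0]),len(H),rect,F.min(0),F.max(0)
E
python3 - <<'E'
from h import *
for n in('top','scene'):
    c=cam(n)
    for x in shuttle(c): print(n,x)
    P=cloud(c); P=P[(P[:,0]>.54)&(P[:,0]<.74)&(P[:,1]>-.25)&(P[:,1]<.22)]
    H=P[(P[:,2]>.112)&(P[:,2]<.135)]; print(np.polyfit(H[:,0],H[:,1],1), H.min(0),H.max(0),H.mean(0))
c=cam('top')
P=cloud(c); D=P[(P[:,0]>.54)&(P[:,0]<.74)&(P[:,1]>-.34)&(P[:,1]<-.16)&(P[:,2]>.03)&(P[:,2]<.055)]
print('dish',cv2.minAreaRect((D[:,:2]*1000).astype(np.float32)))
E
```

```text
top [0.63755148 0.09263509 0.1253583 ]
top 0.09730115899494707
top 145
top ((637.2615966796875, 54.70682144165039), (201.36434936523438, 110.93280029296875), 86.26922607421875)
top [ 0.57599017 -0.04924961  0.06085125]
top [0.69315272 0.15685064 0.09794752]
[-0.07195331  0.13849371] [0.59070552 0.08436796 0.11755255] [0.68740921 0.10085461 0.13266721] [0.63821485 0.09257204 0.12561904]
scene [0.63612234 0.09695361 0.12285612]
scene 0.09761429911774566
scene 121
scene ((632.7514038085938, 29.302162170410156), (148.07745361328125, 110.25200653076172), 85.99591064453125)
scene [ 0.57401621 -0.04645044  0.06196313]
scene [0.69171674 0.10616359 0.09976221]
[-0.06533856  0.13843922] [0.58773525 0.08805606 0.11361805] [0.68534955 0.10393292 0.13081826] [0.63726052 0.09680154 0.12342184]
dish ((618.0330810546875, -232.746826171875), (148.77752685546875, 134.6533660888672), 86.23041534423828)
```

```bash
cat > go.py <<'E'
import sys
from h import *
# go.py x y z yaw(-same) : shift (in tool axes AFTER the turn) and turn
def main():
    o=env.get_obs(); a=[float(v) if v!='.' else None for v in sys.argv[1:5]]
    p=np.array(o['tool_pos']); rot=R.from_euler('xyz',o['tool_rot'],degrees=True)
    cur=np.r_[p,o['tool_rot'][2]]
    t=[a[i] if a[i] is not None else cur[i] for i in range(4)]
    tgt=R.from_euler('xyz',[180,0,t[3]],degrees=True)
    rv=np.degrees((rot.inv()*tgt).as_rotvec()); d=tgt.inv().apply(np.array(t[:3])-p)*1000
    print('t',round(o['time_s'],2),'pos',p.round(4),'rot',np.round(o['tool_rot'],1),'w',round(o['grip_width']*1000,1),'F',np.round(o['force'],1),'q',np.round(o['qpos'],0))
    print('turn',rv.round(1),'shift',d.round(1),'dist',np.linalg.norm(d).round(0))
main()
E
python3 go.py 0.440 -0.324 0.12 65
```

```text
t 0.45 pos [ 0.2246 -0.61    0.2365] rot [-180.     0.    20.2] w 86.9 F [-0.7  0.2  1. ] q [71. 18. -4. 83.  1. 79. -3.]
turn [ -0.    0.  -44.8] shift [350.2  74.4 116.5] dist 377.0
```

```bash
python3 -m pendant '[{"rz":-6.4,"jaw":40},{"rz":-6.4},{"rz":-6.4},{"rz":-6.4},{"rz":-6.4},{"rz":-6.4},{"rz":-6.4},{"tx":15,"ty":3},{"tx":30,"ty":6.5,"tz":8},{"tx":30,"ty":6.5,"tz":8},{"tx":30,"ty":6.5,"tz":8},{"tx":30,"ty":6.5,"tz":8},{"tx":30,"ty":6.5,"tz":8},{"tx":30,"ty":6.5,"tz":8},{"tx":30,"ty":6.5,"tz":8},{"tx":30,"ty":6.5,"tz":8},{"tx":30,"ty":6.5,"tz":8},{"tx":30,"ty":6.5,"tz":8},{"tx":30,"ty":6.5,"tz":8},{"tx":5,"ty":3,"tz":8}]' 20; python3 go.py 0.440 -0.324 0.12 65
python3 -c "
from h import *
c=cam('wrist','w1.png')
c=cam('top','t3.png')
for b in blobs(c,lim=(.3,.55,-.5,.5)):print(*b)"
```

```text
t 0.45 pos [ 0.2246 -0.61    0.2365] rot [-180.     0.    20.2] w 86.9 F [-0.7  0.2  1. ] q [71. 18. -4. 83.  1. 79. -3.]
turn [ -0.    0.  -44.8] shift [350.2  74.4 116.5] dist 377.0
[0.4704 0.2569] 1.0 [117.   7.] [147.8 214.8] 0.0
[0.4672 0.3346] 40.8 [37. 11.] [122.  215.4] 0.011
[0.4598 0.166 ] 99.4 [37. 11.] [177.9 218.9] 0.009
[ 0.4417 -0.1455] 10.0 [38. 10.] [281.7 227. ] 0.008
[ 0.4405 -0.3243] 63.9 [38. 11.] [341.6 228.6] 0.008
[0.361  0.2551] 2.3 [38.  8.] [147.  251.5] 0.002invalid input at $[0]: expected keys rx, ry, rz, tx, ty, tz, jaw
```

View pics/w1.png

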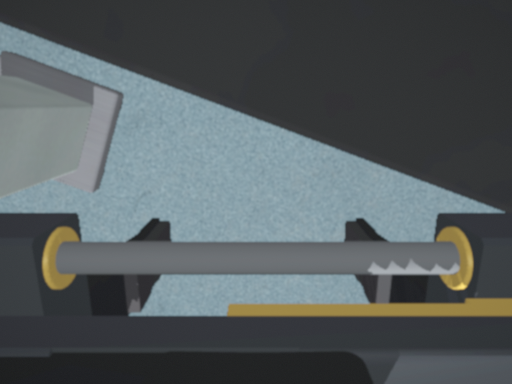

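```bash
python3 -m pendant '[{"rx":0,"ry":0,"rz":-6.4,"tx":0,"ty":0,"tz":0,"jaw":40},{"rx":0,"ry":0,"rz":-6.4,"tx":0,"ty":0,"tz":0,"jaw":40},{"rx":0,"ry":0,"rz":-6.4,"tx":0,"ty":0,"tz":0,"jaw":40},{"rx":0,"ry":0,"rz":-6.4,"tx":0,"ty":0,"tz":0,"jaw":40},{"rx":0,"ry":0,"rz":-6.4,"tx":0,"ty":0,"tz":0,"jaw":40},{"rx":0,"ry":0,"rz":-6.4,"tx":0,"ty":0,"tz":0,"jaw":40},{"rx":0,"ry":0,"rz":-6.4,"tx":0,"ty":0,"tz":0,"jaw":40},{"rx":0,"ry":0,"rz":0,"tx":15,"ty":3,"tz":4,"jaw":40},{"rx":0,"ry":0,"rz":0,"tx":30,"ty":6.5,"tz":10,"jaw":40},{"rx":0,"ry":0,"rz":0,"tx":30,"ty":6.5,"tz":10,"jaw":40},{"rx":0,"ry":0,"rz":0,"tx":30,"ty":6.5,"tz":10,"jaw":40},{"rx":0,"ry":0,"rz":0,"tx":30,"ty":6.5,"tz":10,"jaw":40},{"rx":0,"ry":0,"rz":0,"tx":30,"ty":6.5,"tz":10,"jaw":40},{"rx":0,"ry":0,"rz":0,"tx":30,"ty":6.5,"tz":10,"jaw":40},{"rx":0,"ry":0,"rz":0,"tx":30,"ty":6.5,"tz":10,"jaw":40},{"rx":0,"ry":0,"rz":0,"tx":30,"ty":6.5,"tz":10,"jaw":40},{"rx":0,"ry":0,"rz":0,"tx":30,"ty":6.5,"tz":10,"jaw":40},{"rx":0,"ry":0,"rz":0,"tx":30,"ty":6.5,"tz":10,"jaw":40},{"rx":0,"ry":0,"rz":0,"tx":30,"ty":6.5,"tz":10,"jaw":40},{"rx":0,"ry":0,"rz":0,"tx":5,"ty":0,"tz":2,"jaw":40}]' 20; python3 go.py 0.440 -0.324 0.12 65
python3 -c "
from h import *
c=cam('wrist','w2.png')
c=cam('top','t4.png')
for b in blobs(c,lim=(.3,.55,-.5,.5)):print(*b)"
```

```text
time_s: 2.22
tool_pos: [0.4433, -0.3177, 0.1193]
tool_rot: [-179.9, -0.2, 65.5]
force: [0.7, 0.5, 0.1]
grip_width: 0.04
t 2.22 pos [ 0.4433 -0.3177  0.1193] rot [-179.9   -0.2   65.5] w 40.0 F [0.7 0.5 0.1] q [ 53.  12. -23. 106.   5.  63.   4.]
turn [-0.1 -0.2  0.5] shift [-7.1 -0.3 -0.7] dist 7.0
[0.4699 0.2569] 1.0 [116.   7.] [147.8 215. ] 0.0
[0.4672 0.3346] 40.8 [37. 11.] [122.  215.4] 0.008
[0.4599 0.1657] 100.1 [38. 11.] [178.  218.9] 0.007
[ 0.4417 -0.1455] 10.0 [38. 10.] [281.7 227. ] 0.008
[0.361  0.2551] 2.3 [38.  8.] [147.  251.5] 0.003
```

View pics/w2.png

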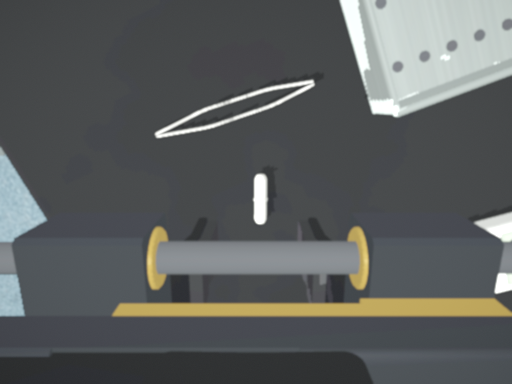

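```bash
python3 -c "
from h import *
c=cam('wrist')
for b in blobs(c,z=.01,thr=200,lim=(.3,.55,-.5,.5),amax=3000):print(*b)"
```

```text
[ 0.4521 -0.2542] 173.4 [124.  17.] [234.5 101. ] 0.002
[ 0.441  -0.3246] 65.1 [39.  9.] [260.4 191.8] 0.012
```

```bash
python3 -m pendant '[{"rx":0,"ry":0,"rz":0.5,"tx":-7,"ty":0,"tz":10,"jaw":40},{"rx":0,"ry":0,"rz":0,"tx":0,"ty":0,"tz":15,"jaw":40},{"rx":0,"ry":0,"rz":0,"tx":0,"ty":0,"tz":15,"jaw":40},{"rx":0,"ry":0,"rz":0,"tx":0,"ty":0,"tz":15,"jaw":40},{"rx":0,"ry":0,"rz":0,"tx":0,"ty":0,"tz":15,"jaw":40},{"rx":0,"ry":0,"rz":0,"tx":0,"ty":0,"tz":10,"jaw":40},{"rx":0,"ry":0,"rz":0,"tx":0,"ty":0,"tz":7,"jaw":40},{"rx":0,"ry":0,"rz":0,"tx":0,"ty":0,"tz":6,"jaw":40},{"rx":0,"ry":0,"rz":0,"tx":0,"ty":0,"tz":4,"jaw":40},{"rx":0,"ry":0,"rz":0,"tx":0,"ty":0,"tz":0,"jaw":40},{"rx":0,"ry":0,"rz":0,"tx":0,"ty":0,"tz":0,"jaw":40}]' 20; python3 go.py 0.4405 -0.3245 0.017 65
```

```text
time_s: 3.28
tool_pos: [0.4372, -0.3308, 0.0239]
tool_rot: [180.0, 0.0, 64.5]
force: [-0.1, -0.2, 0.3]
grip_width: 0.04
t 3.28 pos [ 0.4372 -0.3308  0.0239] rot [180.    0.   64.5] w 40.0 F [-0.1 -0.2  0.3] q [ 53.  19. -21. 110.   9.  53.   2.]
turn [ 0.   0.  -0.5] shift [7.2 0.3 6.9] dist 10.0
```

```bash
python3 -m pendant '[{"rx":0,"ry":0,"rz":-0.5,"tx":4,"ty":0.3,"tz":2,"jaw":40},{"rx":0,"ry":0,"rz":0,"tx":3,"ty":0,"tz":2,"jaw":40},{"rx":0,"ry":0,"rz":0,"tx":0,"ty":0,"tz":2.5,"jaw":40},{"rx":0,"ry":0,"rz":0,"tx":0,"ty":0,"tz":0,"jaw":0},{"rx":0,"ry":0,"rz":0,"tx":0,"ty":0,"tz":0,"jaw":0},{"rx":0,"ry":0,"rz":0,"tx":0,"ty":0,"tz":0,"jaw":0},{"rx":0,"ry":0,"rz":0,"tx":0,"ty":0,"tz":0,"jaw":0},{"rx":0,"ry":0,"rz":0,"tx":0,"ty":0,"tz":0,"jaw":0},{"rx":0,"ry":0,"rz":0,"tx":0,"ty":0,"tz":0,"jaw":0}]' 20; python3 go.py 0.4405 -0.3245 0.12 65
```

```text
time_s: 4.03
tool_pos: [0.4403, -0.3246, 0.0171]
tool_rot: [180.0, 0.0, 65.0]
force: [-0.2, -0.3, 0.8]
grip_width: 0.01
t 4.03 pos [ 0.4403 -0.3246  0.0171] rot [180.   0.  65.] w 10.0 F [-0.2 -0.3  0.8] q [ 52.  20. -21. 110.   9.  52.   2.]
turn [0. 0. 0.] shift [   0.2    0.2 -102.9] dist 103.0
```

```bash
python3 -m pendant '[{"rx":0,"ry":0,"rz":0,"tx":0,"ty":0,"tz":-12,"jaw":0},{"rx":0,"ry":0,"rz":0,"tx":0,"ty":0,"tz":-24,"jaw":0},{"rx":0,"ry":0,"rz":0,"tx":0,"ty":0,"tz":-24,"jaw":0},{"rx":0,"ry":0,"rz":0,"tx":0,"ty":0,"tz":-24,"jaw":0},{"rx":0,"ry":0,"rz":0,"tx":0,"ty":0,"tz":-24,"jaw":0},{"rx":0,"ry":0,"rz":-7,"tx":0,"ty":0,"tz":-25,"jaw":0},{"rx":0,"ry":0,"rz":-7,"tx":0,"ty":0,"tz":0,"jaw":0},{"rx":0,"ry":0,"rz":-7,"tx":0,"ty":0,"tz":0,"jaw":0},{"rx":0,"ry":0,"rz":0,"tx":0,"ty":0,"tz":0,"jaw":0}]' 30; python3 go.py 0.6133 0.0053 0.15 86
```

```text
time_s: 4.78
tool_pos: [0.4405, -0.3246, 0.1516]
tool_rot: [179.9, 0.1, 86.2]
force: [-0.2, 0.5, -0.8]
grip_width: 0.0096
t 4.78 pos [ 0.4405 -0.3246  0.1516] rot [1.799e+02 1.000e-01 8.620e+01] w 9.6 F [-0.2  0.5 -0.8] q [ 56.  11. -25. 103.   5.  67.  26.]
turn [0.1 0.1 0.2] shift [341.1 149.3   1.6] dist 372.0
```

```bash
python3 -m pendant '[{"rx":0,"ry":0,"rz":0,"tx":14,"ty":6,"tz":0,"jaw":0},{"rx":0,"ry":0,"rz":0,"tx":28,"ty":12.5,"tz":0,"jaw":0},{"rx":0,"ry":0,"rz":0,"tx":28,"ty":12.5,"tz":0,"jaw":0},{"rx":0,"ry":0,"rz":0,"tx":28,"ty":12.5,"tz":0,"jaw":0},{"rx":0,"ry":0,"rz":0,"tx":28,"ty":12.5,"tz":0,"jaw":0},{"rx":0,"ry":0,"rz":0,"tx":28,"ty":12.5,"tz":0,"jaw":0},{"rx":0,"ry":0,"rz":0,"tx":28,"ty":12.5,"tz":0,"jaw":0},{"rx":0,"ry":0,"rz":0,"tx":28,"ty":12.5,"tz":0,"jaw":0},{"rx":0,"ry":0,"rz":0,"tx":28,"ty":12.5,"tz":0,"jaw":0},{"rx":0,"ry":0,"rz":0,"tx":28,"ty":12.5,"tz":0,"jaw":0},{"rx":0,"ry":0,"rz":0,"tx":28,"ty":12.5,"tz":0,"jaw":0},{"rx":0,"ry":0,"rz":0,"tx":28,"ty":12,"tz":0,"jaw":0},{"rx":0,"ry":0,"rz":0,"tx":14,"ty":6,"tz":0,"jaw":0},{"rx":0,"ry":0,"rz":0,"tx":5,"ty":0,"tz":0,"jaw":0},{"rx":0,"ry":0,"rz":0,"tx":0,"ty":0,"tz":0,"jaw":0},{"rx":0,"ry":0,"rz":0,"tx":0,"ty":0,"tz":0,"jaw":0}]' 30; python3 go.py 0.6133 0.0053 0.091 86
python3 -c "
from h import *
c=cam('wrist','w3.png')"
```

```text
time_s: 6.12
tool_pos: [0.612, 0.0043, 0.1498]
tool_rot: [-179.9, 0.1, 85.9]
force: [0.3, -0.6, -0.0]
grip_width: 0.0099
t 6.12 pos [0.612  0.0043 0.1498] rot [-1.799e+02  1.000e-01  8.590e+01] w 9.9 F [ 0.3 -0.6 -0. ] q [ 26.  21. -36.  94.  13.  70. -17.]
turn [-0.1  0.1 -0.1] shift [ 1.1  1.2 58.8] dist 59.0
```

View pics/w3.png

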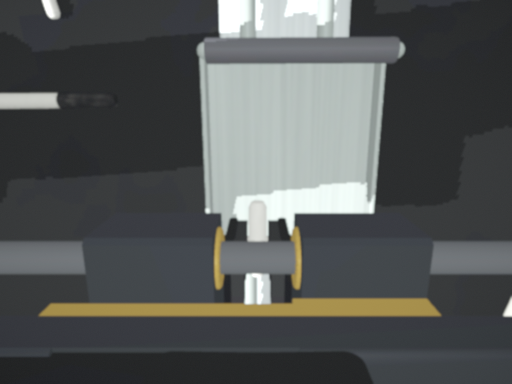

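```bash
python3 -c "
from h import *
c=cam('wrist')
C=np.array([.633,.029,.07]);px=np.array([.9976,-.0698,0]);py=np.array([.0698,.9976,0])
for a,b in [(-55,-72),(55,-72),(-55,72),(55,72),(-18,-25)]:
  print(a,b,w2px(c,C+px*a/1e3+py*b/1e3).round(0))
print('handle',[w2px(c,np.r_[C[:2]+py[:2]*.066,.12]+px*s).round(0) for s in(-.048,.048)])
print('tcp',w2px(c,env.get_obs()['tool_pos']))
print(px2w(c,300,202),px2w(c,300,50),px2w(c,300,120))
"
```

```text
-55 -72 [210. 260.]
55 -72 [362. 259.]
-55 72 [201.  48.]
55 72 [378.  47.]
-18 -25 [261. 197.]
handle [array([200.,  45.]), array([397.,  44.])]
tcp [260.28755421 247.61559907]
[0.63988399 0.000652   0.07219632] [0.63724223 0.09135696 0.1276393 ] [0.64235699 0.05597599 0.07175229]
```

```bash
python3 -m pendant '[{"rx":0,"ry":0,"rz":0,"tx":1,"ty":1,"tz":10,"jaw":0},{"rx":0,"ry":0,"rz":0,"tx":0,"ty":0,"tz":14,"jaw":0},{"rx":0,"ry":0,"rz":0,"tx":0,"ty":0,"tz":14,"jaw":0},{"rx":0,"ry":0,"rz":0,"tx":0,"ty":0,"tz":10,"jaw":0},{"rx":0,"ry":0,"rz":0,"tx":0,"ty":0,"tz":6,"jaw":0},{"rx":0,"ry":0,"rz":0,"tx":0,"ty":0,"tz":4,"jaw":0},{"rx":0,"ry":0,"rz":0,"tx":0,"ty":0,"tz":0,"jaw":0},{"rx":0,"ry":0,"rz":0,"tx":0,"ty":0,"tz":0,"jaw":0}]' 30; python3 go.py 0.6133 0.0053 0.089 86
```

```text
time_s: 6.88
tool_pos: [0.6138, 0.0065, 0.092]
tool_rot: [-180.0, -0.0, 86.0]
force: [0.2, 0.3, 0.1]
grip_width: 0.0101
t 6.88 pos [0.6138 0.0065 0.092 ] rot [-180.   -0.   86.] w 10.1 F [0.2 0.3 0.1] q [ 25.  24. -35.  97.  15.  64. -18.]
turn [-0. -0.  0.] shift [-1.3 -0.4  3. ] dist 3.0
```

```bash
python3 -m pendant '[{"rx":0,"ry":0,"rz":0,"tx":0,"ty":0,"tz":2,"jaw":0},{"rx":0,"ry":0,"rz":0,"tx":0,"ty":0,"tz":0,"jaw":0},{"rx":0,"ry":0,"rz":0,"tx":0,"ty":0,"tz":0,"jaw":22},{"rx":0,"ry":0,"rz":0,"tx":0,"ty":0,"tz":0,"jaw":22},{"rx":0,"ry":0,"rz":0,"tx":0,"ty":0,"tz":0,"jaw":22},{"rx":0,"ry":0,"rz":0,"tx":0,"ty":0,"tz":-10,"jaw":22},{"rx":0,"ry":0,"rz":0,"tx":0,"ty":0,"tz":-20,"jaw":22},{"rx":0,"ry":0,"rz":0,"tx":0,"ty":0,"tz":-30,"jaw":22},{"rx":0,"ry":0,"rz":0,"tx":0,"ty":0,"tz":-10,"jaw":22}]' 30; python3 go.py 0.4420 -0.1453 0.15 9.7
python3 -c "
from h import *
cam('scene','s2.png')
a=cv2.imread('pics/s2.png')
cv2.imwrite('pics/s2z.png',cv2.resize(a[100:300,150:350],None,fx=3,fy=3,interpolation=cv2.INTER_CUBIC))
c=cam('top')
for b in blobs(c,lim=(.3,.55,-.5,.5)):print(*b)"
```

```text
time_s: 7.63
tool_pos: [0.6157, 0.0069, 0.1648]
tool_rot: [179.7, -0.0, 86.0]
force: [1.0, -0.4, 0.4]
grip_width: 0.0221
t 7.63 pos [0.6157 0.0069 0.1648] rot [179.7  -0.   86. ] w 22.1 F [ 1.  -0.4  0.4] q [ 26.  20. -36.  93.  13.  71. -16.]
turn [ 0.3 -0.2 76.3] shift [-196.9  120.7   14.8] dist 231.0
[0.4704 0.2571] 1.1 [113.   7.] [147.7 214.8] 0.002
[0.4672 0.3346] 40.8 [37. 11.] [122.  215.4] 0.007
[0.4598 0.166 ] 100.8 [39. 11.] [177.9 218.9] 0.009
[ 0.4417 -0.1457] 10.1 [38. 10.] [281.8 227. ] 0.005
[0.3615 0.2551] 1.6 [39.  8.] [147.  251.3] 0.001
```

View pics/s2z.png

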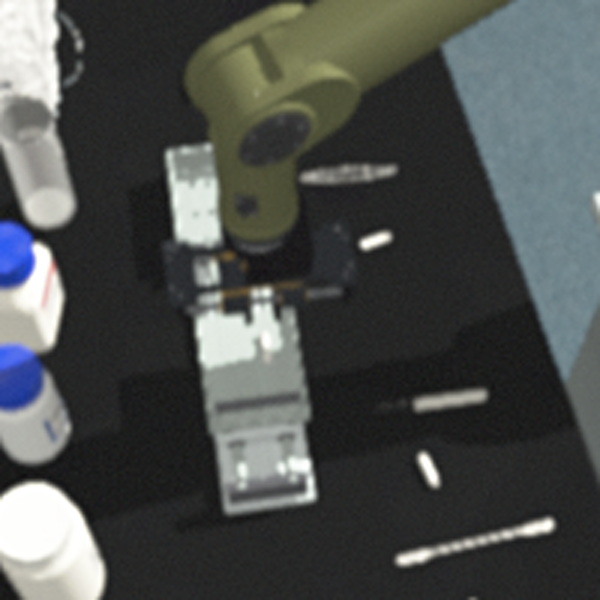

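```bash
python3 -m pendant '[{"rx":0,"ry":0,"rz":0,"tx":-12,"ty":-12,"tz":0,"jaw":40},{"rx":0,"ry":0,"rz":0,"tx":-25,"ty":-25,"tz":0,"jaw":40},{"rx":0,"ry":0,"rz":0,"tx":-25,"ty":-25,"tz":0,"jaw":40},{"rx":0,"ry":0,"rz":0,"tx":-25,"ty":-25,"tz":0,"jaw":40},{"rx":0,"ry":0,"rz":0,"tx":-25,"ty":-25,"tz":10,"jaw":40},{"rx":0,"ry":0,"rz":0,"tx":-25,"ty":-25,"tz":10,"jaw":40},{"rx":0,"ry":0,"rz":0,"tx":-27,"ty":-26,"tz":10,"jaw":40},{"rx":0,"ry":0,"rz":6.95,"tx":0,"ty":0,"tz":10,"jaw":40},{"rx":0,"ry":0,"rz":6.95,"tx":0,"ty":0,"tz":0,"jaw":40},{"rx":0,"ry":0,"rz":6.95,"tx":0,"ty":0,"tz":0,"jaw":40},{"rx":0,"ry":0,"rz":6.95,"tx":0,"ty":0,"tz":0,"jaw":40},{"rx":0,"ry":0,"rz":6.95,"tx":0,"ty":0,"tz":0,"jaw":40},{"rx":0,"ry":0,"rz":6.95,"tx":0,"ty":0,"tz":0,"jaw":40},{"rx":0,"ry":0,"rz":6.95,"tx":0,"ty":0,"tz":0,"jaw":40},{"rx":0,"ry":0,"rz":6.95,"tx":0,"ty":0,"tz":0,"jaw":40},{"rx":0,"ry":0,"rz":6.95,"tx":0,"ty":0,"tz":0,"jaw":40},{"rx":0,"ry":0,"rz":6.95,"tx":0,"ty":0,"tz":0,"jaw":40},{"rx":0,"ry":0,"rz":6.95,"tx":0,"ty":0,"tz":0,"jaw":40},{"rx":0,"ry":0,"rz":0,"tx":0,"ty":0,"tz":0,"jaw":40},{"rx":0,"ry":0,"rz":0,"tx":0,"ty":0,"tz":0,"jaw":40}]' 30
python3 -c "
from h import *
c=cam('wrist')
for b in blobs(c,z=.01,thr=200,lim=(.3,.55,-.5,.5),amax=3000):print(*b)"
python3 go.py 0.4420 -0.1453 0.0165 9.7
```

```text
time_s: 9.4
tool_pos: [0.4389, -0.1457, 0.1192]
tool_rot: [-180.0, 0.1, 9.8]
force: [-0.7, -1.0, 0.4]
grip_width: 0.0398
[ 0.4801 -0.2576] 176.0 [69. 17.] [411.7 160.4] 0.002
[ 0.4424 -0.1467] 9.7 [38.  9.] [259.4 184.3] 0.012
[ 0.4405 -0.2459] 174.9 [8. 2.] [383.4 207.4] 0.009
t 9.45 pos [ 0.439  -0.1458  0.1193] rot [-1.8e+02  1.0e-01  9.8e+00] w 40.1 F [-0.1 -0.3  0.2] q [ 44.   2. -29. 116.   1.  62. -66.]
turn [-0.   0.1  0.1] shift [3.000e+00 1.000e-01 1.028e+02] dist 103.0
```

```bash
python3 -m pendant '[{"rx":0,"ry":0,"rz":0,"tx":3,"ty":0.8,"tz":10,"jaw":40},{"rx":0,"ry":0,"rz":0,"tx":0,"ty":0,"tz":18,"jaw":40},{"rx":0,"ry":0,"rz":0,"tx":0,"ty":0,"tz":18,"jaw":40},{"rx":0,"ry":0,"rz":0,"tx":0,"ty":0,"tz":18,"jaw":40},{"rx":0,"ry":0,"rz":0,"tx":0,"ty":0,"tz":15,"jaw":40},{"rx":0,"ry":0,"rz":0,"tx":0,"ty":0,"tz":8,"jaw":40},{"rx":0,"ry":0,"rz":0,"tx":0,"ty":0,"tz":7,"jaw":40},{"rx":0,"ry":0,"rz":0,"tx":0,"ty":0,"tz":5,"jaw":40},{"rx":0,"ry":0,"rz":0,"tx":0,"ty":0,"tz":2.5,"jaw":40},{"rx":0,"ry":0,"rz":0,"tx":0,"ty":0,"tz":0,"jaw":40},{"rx":0,"ry":0,"rz":0,"tx":0,"ty":0,"tz":0,"jaw":40},{"rx":0,"ry":0,"rz":0,"tx":0,"ty":0,"tz":0,"jaw":40}]' 30;python3 go.py 0.4422 -0.1461 0.0165 9.7
```

```text
time_s: 10.45
tool_pos: [0.4433, -0.1464, 0.0192]
tool_rot: [179.9, -0.1, 9.6]
force: [0.0, 0.4, 0.3]
grip_width: 0.0403
t 10.45 pos [ 0.4433 -0.1464  0.0192] rot [ 1.799e+02 -1.000e-01  9.600e+00] w 40.3 F [0.  0.4 0.3] q [ 42.  12. -29. 120.   7.  49. -72.]
turn [ 0.1 -0.1 -0.1] shift [-1.  -0.5  2.7] dist 3.0
```

```bash
python3 -m pendant '[{"rx":0,"ry":0,"rz":0,"tx":-1,"ty":-0.5,"tz":2.5,"jaw":40},{"rx":0,"ry":0,"rz":0,"tx":0,"ty":0,"tz":0,"jaw":0},{"rx":0,"ry":0,"rz":0,"tx":0,"ty":0,"tz":0,"jaw":0},{"rx":0,"ry":0,"rz":0,"tx":0,"ty":0,"tz":0,"jaw":0},{"rx":0,"ry":0,"rz":0,"tx":0,"ty":0,"tz":0,"jaw":0},{"rx":0,"ry":0,"rz":0,"tx":0,"ty":0,"tz":0,"jaw":0},{"rx":0,"ry":0,"rz":0,"tx":0,"ty":0,"tz":-12,"jaw":0},{"rx":0,"ry":0,"rz":0,"tx":0,"ty":0,"tz":-24,"jaw":0},{"rx":0,"ry":0,"rz":0,"tx":0,"ty":0,"tz":-24,"jaw":0},{"rx":0,"ry":0,"rz":0,"tx":0,"ty":0,"tz":-24,"jaw":0},{"rx":0,"ry":0,"rz":0,"tx":0,"ty":0,"tz":-24,"jaw":0},{"rx":0,"ry":0,"rz":0,"tx":0,"ty":0,"tz":-24,"jaw":0},{"rx":0,"ry":0,"rz":0,"tx":0,"ty":0,"tz":0,"jaw":0}]' 30;python3 go.py 0.6492 0.0028 0.15 86
```

```text
time_s: 11.53
tool_pos: [0.4447, -0.1467, 0.1528]
tool_rot: [179.7, -0.4, 9.6]
force: [1.3, 0.4, 0.6]
grip_width: 0.0095
t 11.53 pos [ 0.4447 -0.1467  0.1528] rot [179.7  -0.4   9.6] w 9.5 F [1.3 0.4 0.6] q [ 45.   1. -30. 114.   0.  65. -66.]
turn [  0.5  -0.1 -76.4] shift [163.4 193.6   2.8] dist 253.0
```

```bash
python3 -m pendant '[{"rx":0,"ry":0,"rz":-6.95,"tx":0,"ty":0,"tz":0,"jaw":0},{"rx":0,"ry":0,"rz":-6.95,"tx":0,"ty":0,"tz":0,"jaw":0},{"rx":0,"ry":0,"rz":-6.95,"tx":0,"ty":0,"tz":0,"jaw":0},{"rx":0,"ry":0,"rz":-6.95,"tx":0,"ty":0,"tz":0,"jaw":0},{"rx":0,"ry":0,"rz":-6.95,"tx":0,"ty":0,"tz":0,"jaw":0},{"rx":0,"ry":0,"rz":-6.95,"tx":0,"ty":0,"tz":0,"jaw":0},{"rx":0,"ry":0,"rz":-6.95,"tx":0,"ty":0,"tz":0,"jaw":0},{"rx":0,"ry":0,"rz":-6.95,"tx":0,"ty":0,"tz":0,"jaw":0},{"rx":0,"ry":0,"rz":-6.95,"tx":0,"ty":0,"tz":0,"jaw":0},{"rx":0,"ry":0,"rz":-6.95,"tx":0,"ty":0,"tz":0,"jaw":0},{"rx":0,"ry":0,"rz":-6.95,"tx":0,"ty":0,"tz":0,"jaw":0},{"rx":0,"ry":0,"rz":0,"tx":15,"ty":18,"tz":0,"jaw":0},{"rx":0,"ry":0,"rz":0,"tx":22,"ty":26,"tz":0,"jaw":0},{"rx":0,"ry":0,"rz":0,"tx":22,"ty":26,"tz":0,"jaw":0},{"rx":0,"ry":0,"rz":0,"tx":22,"ty":26,"tz":0,"jaw":0},{"rx":0,"ry":0,"rz":0,"tx":22,"ty":26,"tz":0,"jaw":0},{"rx":0,"ry":0,"rz":0,"tx":22,"ty":26,"tz":0,"jaw":0},{"rx":0,"ry":0,"rz":0,"tx":22,"ty":26,"tz":0,"jaw":0},{"rx":0,"ry":0,"rz":0,"tx":16,"ty":20,"tz":0,"jaw":0},{"rx":0,"ry":0,"rz":0,"tx":0,"ty":0,"tz":0,"jaw":0}]' 30;python3 -m pendant '[{"rx":0,"ry":0,"rz":0,"tx":0,"ty":0,"tz":0,"jaw":0},{"rx":0,"ry":0,"rz":0,"tx":0,"ty":0,"tz":0,"jaw":0}]'; python3 go.py 0.6492 0.0028 0.09 86; python3 -c "
from h import *
c=cam('wrist','w4.png')"
```

```text
time_s: 13.2
tool_pos: [0.6492, 0.0088, 0.1469]
tool_rot: [179.9, -0.3, 86.3]
force: [-0.8, 0.4, -0.6]
grip_width: 0.0096
time_s: 13.37
tool_pos: [0.6457, 0.0027, 0.1471]
tool_rot: [-179.9, 0.0, 86.0]
force: [0.6, 0.3, -0.8]
grip_width: 0.0095
t 13.37 pos [0.6457 0.0027 0.1471] rot [-179.9    0.    86. ] w 9.5 F [ 0.6  0.3 -0.8] q [ 25.  25. -35.  89.  15.  71. -17.]
turn [-0.1  0.   0. ] shift [ 0.4  3.5 57.1] dist 57.0
```

View pics/w4.png

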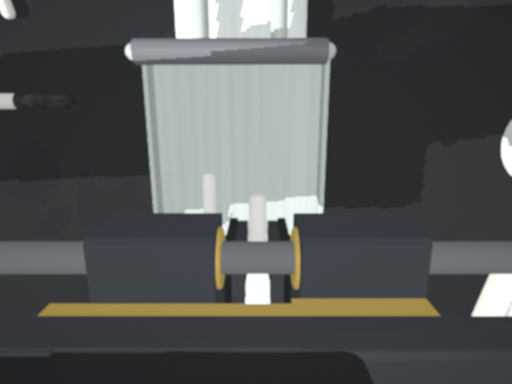

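```bash
python3 -m pendant '[{"rx":0,"ry":0,"rz":0,"tx":0.5,"ty":3.5,"tz":10,"jaw":0},{"rx":0,"ry":0,"rz":0,"tx":0,"ty":0,"tz":14,"jaw":0},{"rx":0,"ry":0,"rz":0,"tx":0,"ty":0,"tz":14,"jaw":0},{"rx":0,"ry":0,"rz":0,"tx":0,"ty":0,"tz":9,"jaw":0},{"rx":0,"ry":0,"rz":0,"tx":0,"ty":0,"tz":5,"jaw":0},{"rx":0,"ry":0,"rz":0,"tx":0,"ty":0,"tz":4,"jaw":0},{"rx":0,"ry":0,"rz":0,"tx":0,"ty":0,"tz":0,"jaw":0},{"rx":0,"ry":0,"rz":0,"tx":0,"ty":0,"tz":0,"jaw":0},{"rx":0,"ry":0,"rz":0,"tx":0,"ty":0,"tz":0,"jaw":0}]' 30;python3 go.py 0.6492 0.0028 0.09 86
```

```text
time_s: 14.17
tool_pos: [0.6503, 0.0036, 0.0922]
tool_rot: [180.0, -0.0, 86.0]
force: [0.3, -0.0, -0.8]
grip_width: 0.0094
t 14.17 pos [0.6503 0.0036 0.0922] rot [180.  -0.  86.] w 9.4 F [ 0.3 -0.  -0.8] q [ 24.  28. -34.  91.  17.  66. -19.]
turn [ 0. -0.  0.] shift [-0.9 -1.1  2.2] dist 3.0
```

```bash
python3 -m pendant '[{"rx":0,"ry":0,"rz":0,"tx":0,"ty":0,"tz":1.5,"jaw":0},{"rx":0,"ry":0,"rz":0,"tx":0,"ty":0,"tz":0,"jaw":0},{"rx":0,"ry":0,"rz":0,"tx":0,"ty":0,"tz":0,"jaw":22},{"rx":0,"ry":0,"rz":0,"tx":0,"ty":0,"tz":0,"jaw":22},{"rx":0,"ry":0,"rz":0,"tx":0,"ty":0,"tz":0,"jaw":22},{"rx":0,"ry":0,"rz":0,"tx":0,"ty":0,"tz":-10,"jaw":22},{"rx":0,"ry":0,"rz":0,"tx":0,"ty":0,"tz":-20,"jaw":22},{"rx":0,"ry":0,"rz":0,"tx":0,"ty":0,"tz":-30,"jaw":22},{"rx":0,"ry":0,"rz":0,"tx":0,"ty":0,"tz":-10,"jaw":22},{"rx":0,"ry":0,"rz":0,"tx":0,"ty":0,"tz":0,"jaw":22},{"rx":0,"ry":0,"rz":0,"tx":0,"ty":0,"tz":0,"jaw":22}]' 30; python3 go.py 0.459 0.1657 0.12 86
python3 -c "
from h import *
c=cam('top')
for b in blobs(c,lim=(.3,.56,-.5,.5)):print(*b)
c=cam('wrist','w5.png')"
```

```text
time_s: 15.08
tool_pos: [0.6503, 0.0035, 0.161]
tool_rot: [179.9, 0.0, 86.0]
force: [0.4, -0.1, -0.3]
grip_width: 0.0221
t 15.08 pos [0.6503 0.0035 0.161 ] rot [179.9   0.   86. ] w 22.1 F [ 0.4 -0.1 -0.3] q [ 25.  25. -36.  88.  15.  72. -17.]
turn [0.1 0.  0. ] shift [ 148.4 -202.1   41. ] dist 254.0
[0.4704 0.2572] 1.1 [111.   7.] [147.7 214.8] 0.002
[0.4672 0.3346] 40.8 [37. 11.] [122.  215.4] 0.01
[0.4598 0.166 ] 100.8 [39. 11.] [177.9 218.9] 0.01
[0.3615 0.2551] 1.6 [39.  8.] [147.  251.3] 0.002
```

View pics/w5.png

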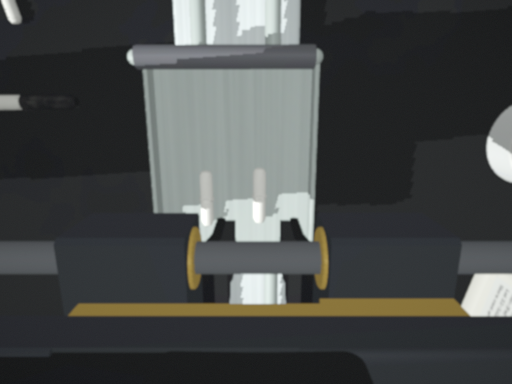

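```bash
python3 -m pendant '[{"rx":0,"ry":0,"rz":0,"tx":10,"ty":-14,"tz":0,"jaw":40},{"rx":0,"ry":0,"rz":0,"tx":20,"ty":-27,"tz":0,"jaw":40},{"rx":0,"ry":0,"rz":0,"tx":20,"ty":-27,"tz":0,"jaw":40},{"rx":0,"ry":0,"rz":0,"tx":20,"ty":-27,"tz":0,"jaw":40},{"rx":0,"ry":0,"rz":0,"tx":20,"ty":-27,"tz":0,"jaw":40},{"rx":0,"ry":0,"rz":0,"tx":20,"ty":-27,"tz":10,"jaw":40},{"rx":0,"ry":0,"rz":0,"tx":20,"ty":-27,"tz":10,"jaw":40},{"rx":0,"ry":0,"rz":0,"tx":18,"ty":-26,"tz":10,"jaw":40},{"rx":0,"ry":0,"rz":-6.5,"tx":0,"ty":0,"tz":10,"jaw":40},{"rx":0,"ry":0,"rz":-6.5,"tx":0,"ty":0,"tz":0,"jaw":40},{"rx":0,"ry":0,"rz":0,"tx":0,"ty":0,"tz":0,"jaw":40},{"rx":0,"ry":0,"rz":0,"tx":0,"ty":0,"tz":0,"jaw":40},{"rx":0,"ry":0,"rz":0,"tx":0,"ty":0,"tz":0,"jaw":40}]' 30
python3 -c "
from h import *
c=cam('wrist')
for b in blobs(c,z=.01,thr=200,lim=(.3,.55,-.5,.5),amax=3000):print(*b)"
python3 go.py 0.459 0.1657 0.0165 99.5
```

```text
time_s: 16.27
tool_pos: [0.4589, 0.1648, 0.1202]
tool_rot: [-180.0, -0.0, 98.8]
force: [-0.6, 0.2, -0.7]
grip_width: 0.04
[0.428  0.2554] 0.9 [197.   8.] [235.3  61.9] 0.006
[0.4588 0.1652] 99.7 [39. 10.] [259.3 189.4] 0.011
[0.4758 0.1064] 9.0 [139.  15.] [268.8 261.2] 0.196
[0.4431 0.0838] 4.7 [22. 12.] [225.7 280.3] 0.014
t 16.32 pos [0.459  0.1649 0.1203] rot [-180.    -0.    98.8] w 40.3 F [-0.9  0.  -0. ] q [ 20.   7. -46. 112.   6.  62. -19.]
turn [-0.  -0.  -0.7] shift [8.000e-01 1.000e-01 1.038e+02] dist 104.0
```

```bash
python3 -m pendant '[{"rx":0,"ry":0,"rz":-0.7,"tx":0.5,"ty":0,"tz":10,"jaw":40},{"rx":0,"ry":0,"rz":0,"tx":0,"ty":0,"tz":18,"jaw":40},{"rx":0,"ry":0,"rz":0,"tx":0,"ty":0,"tz":18,"jaw":40},{"rx":0,"ry":0,"rz":0,"tx":0,"ty":0,"tz":18,"jaw":40},{"rx":0,"ry":0,"rz":0,"tx":0,"ty":0,"tz":15,"jaw":40},{"rx":0,"ry":0,"rz":0,"tx":0,"ty":0,"tz":8,"jaw":40},{"rx":0,"ry":0,"rz":0,"tx":0,"ty":0,"tz":7,"jaw":40},{"rx":0,"ry":0,"rz":0,"tx":0,"ty":0,"tz":5,"jaw":40},{"rx":0,"ry":0,"rz":0,"tx":0,"ty":0,"tz":2.5,"jaw":40},{"rx":0,"ry":0,"rz":0,"tx":0,"ty":0,"tz":0,"jaw":40},{"rx":0,"ry":0,"rz":0,"tx":0,"ty":0,"tz":0,"jaw":40}]' 30;python3 go.py 0.4589 0.1655 0.0165 99.5
```

```text
time_s: 17.23
tool_pos: [0.4592, 0.1658, 0.0195]
tool_rot: [179.9, 0.0, 99.7]
force: [0.9, -0.6, 0.7]
grip_width: 0.0398
t 17.23 pos [0.4592 0.1658 0.0195] rot [179.9   0.   99.7] w 39.8 F [ 0.9 -0.6  0.7] q [ 16.  17. -43. 117.  15.  51. -25.]
turn [0.1 0.  0.2] shift [-0.3 -0.3  3. ] dist 3.0
```

Grip, lift, turn back.

```bash
python3 -m pendant '[{"rx":0,"ry":0,"rz":0,"tx":0,"ty":0,"tz":2.5,"jaw":40},{"rx":0,"ry":0,"rz":0,"tx":0,"ty":0,"tz":0,"jaw":0},{"rx":0,"ry":0,"rz":0,"tx":0,"ty":0,"tz":0,"jaw":0},{"rx":0,"ry":0,"rz":0,"tx":0,"ty":0,"tz":0,"jaw":0},{"rx":0,"ry":0,"rz":0,"tx":0,"ty":0,"tz":0,"jaw":0},{"rx":0,"ry":0,"rz":0,"tx":0,"ty":0,"tz":0,"jaw":0},{"rx":0,"ry":0,"rz":0,"tx":0,"ty":0,"tz":-12,"jaw":0},{"rx":0,"ry":0,"rz":0,"tx":0,"ty":0,"tz":-27,"jaw":0},{"rx":0,"ry":0,"rz":0,"tx":0,"ty":0,"tz":-27,"jaw":0},{"rx":0,"ry":0,"rz":0,"tx":0,"ty":0,"tz":-27,"jaw":0},{"rx":0,"ry":0,"rz":0,"tx":0,"ty":0,"tz":-27,"jaw":0},{"rx":0,"ry":0,"rz":0,"tx":0,"ty":0,"tz":-27,"jaw":0},{"rx":0,"ry":0,"rz":6.8,"tx":0,"ty":0,"tz":0,"jaw":0},{"rx":0,"ry":0,"rz":6.8,"tx":0,"ty":0,"tz":0,"jaw":0},{"rx":0,"ry":0,"rz":0,"tx":0,"ty":0,"tz":0,"jaw":0},{"rx":0,"ry":0,"rz":0,"tx":0,"ty":0,"tz":0,"jaw":0}]' 30;python3 go.py 0.6164 0.0502 0.16 86
```

```text
time_s: 18.57
tool_pos: [0.4586, 0.1658, 0.1641]
tool_rot: [180.0, 0.0, 86.3]
force: [0.1, 0.1, -0.1]
grip_width: 0.0092
t 18.57 pos [0.4586 0.1658 0.1641] rot [180.    0.   86.3] w 9.2 F [ 0.1  0.1 -0.1] q [ 21.   4. -46. 110.   3.  67. -29.]
turn [0.  0.  0.3] shift [-104.3  165.4    4.1] dist 196.0
```

```bash
python3 -m pendant '[{"rx":0,"ry":0,"rz":0.3,"tx":-7,"ty":12,"tz":0,"jaw":0},{"rx":0,"ry":0,"rz":0,"tx":-15,"ty":24,"tz":0,"jaw":0},{"rx":0,"ry":0,"rz":0,"tx":-15,"ty":24,"tz":0,"jaw":0},{"rx":0,"ry":0,"rz":0,"tx":-15,"ty":24,"tz":0,"jaw":0},{"rx":0,"ry":0,"rz":0,"tx":-15,"ty":24,"tz":0,"jaw":0},{"rx":0,"ry":0,"rz":0,"tx":-15,"ty":24,"tz":0,"jaw":0},{"rx":0,"ry":0,"rz":0,"tx":-15,"ty":24,"tz":0,"jaw":0},{"rx":0,"ry":0,"rz":0,"tx":-7,"ty":10,"tz":0,"jaw":0},{"rx":0,"ry":0,"rz":0,"tx":0,"ty":0,"tz":0,"jaw":0},{"rx":0,"ry":0,"rz":0,"tx":0,"ty":0,"tz":0,"jaw":0},{"rx":0,"ry":0,"rz":0,"tx":0,"ty":0,"tz":0,"jaw":0}]' 30;python3 go.py 0.6164 0.0502 0.09 86;  python3 -c "
from h import *
c=cam('wrist','w6.png')"
```

```text
time_s: 19.48
tool_pos: [0.6156, 0.0516, 0.1632]
tool_rot: [-179.9, -0.0, 86.0]
force: [0.5, -0.2, -0.7]
grip_width: 0.0091
t 19.48 pos [0.6156 0.0516 0.1632] rot [-179.9   -0.    86. ] w 9.1 F [ 0.5 -0.2 -0.7] q [ 24.  21. -39.  92.  14.  71. -21.]
turn [-0.1 -0.  -0. ] shift [-1.3  0.9 73.2] dist 73.0
```

View pics/w6.png

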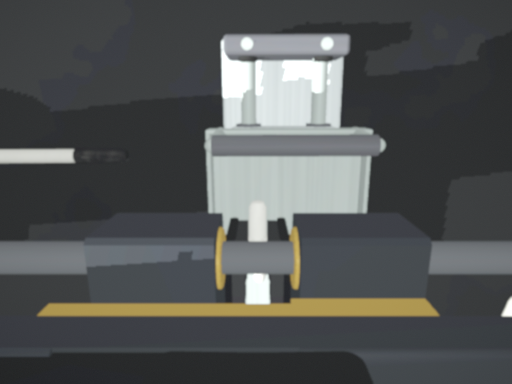

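```bash
python3 -m pendant '[{"rx":0,"ry":0,"rz":0,"tx":-1,"ty":1,"tz":14,"jaw":0},{"rx":0,"ry":0,"rz":0,"tx":0,"ty":0,"tz":18,"jaw":0},{"rx":0,"ry":0,"rz":0,"tx":0,"ty":0,"tz":15,"jaw":0},{"rx":0,"ry":0,"rz":0,"tx":0,"ty":0,"tz":10,"jaw":0},{"rx":0,"ry":0,"rz":0,"tx":0,"ty":0,"tz":7,"jaw":0},{"rx":0,"ry":0,"rz":0,"tx":0,"ty":0,"tz":4,"jaw":0},{"rx":0,"ry":0,"rz":0,"tx":0,"ty":0,"tz":3,"jaw":0},{"rx":0,"ry":0,"rz":0,"tx":0,"ty":0,"tz":0,"jaw":0},{"rx":0,"ry":0,"rz":0,"tx":0,"ty":0,"tz":0,"jaw":0},{"rx":0,"ry":0,"rz":0,"tx":0,"ty":0,"tz":0,"jaw":0}]' 30;python3 go.py 0.6164 0.0502 0.09 86
```

```text
time_s: 20.37
tool_pos: [0.6181, 0.0489, 0.0932]
tool_rot: [179.9, 0.0, 85.8]
force: [0.3, 0.2, -0.1]
grip_width: 0.009
t 20.37 pos [0.6181 0.0489 0.0932] rot [179.9   0.   85.8] w 9.0 F [ 0.3  0.2 -0.1] q [ 23.  25. -37.  96.  17.  64. -23.]
turn [ 0.1  0.  -0.2] shift [ 1.2 -1.8  3.2] dist 4.0
```

```bash
python3 -m pendant '[{"rx":0,"ry":0,"rz":0,"tx":0,"ty":-1.5,"tz":2.5,"jaw":0},{"rx":0,"ry":0,"rz":0,"tx":0,"ty":0,"tz":0,"jaw":0},{"rx":0,"ry":0,"rz":0,"tx":0,"ty":0,"tz":0,"jaw":22},{"rx":0,"ry":0,"rz":0,"tx":0,"ty":0,"tz":0,"jaw":22},{"rx":0,"ry":0,"rz":0,"tx":0,"ty":0,"tz":0,"jaw":22},{"rx":0,"ry":0,"rz":0,"tx":0,"ty":0,"tz":-10,"jaw":22},{"rx":0,"ry":0,"rz":0,"tx":0,"ty":0,"tz":-20,"jaw":22},{"rx":0,"ry":0,"rz":0,"tx":0,"ty":0,"tz":-30,"jaw":22},{"rx":0,"ry":0,"rz":0,"tx":0,"ty":0,"tz":-10,"jaw":22},{"rx":0,"ry":0,"rz":0,"tx":0,"ty":0,"tz":0,"jaw":22},{"rx":0,"ry":0,"rz":0,"tx":0,"ty":0,"tz":0,"jaw":22}]' 30; python3 go.py 0.467 0.335 0.16 86
python3 -c "
from h import *
c=cam('top')
for b in blobs(c,lim=(.3,.56,-.5,.5)):print(*b)
c=cam('wrist','w7.png')"
```

```text
time_s: 21.28
tool_pos: [0.6163, 0.0489, 0.1604]
tool_rot: [179.9, 0.0, 85.8]
force: [-0.8, -0.4, -0.8]
grip_width: 0.0223
t 21.28 pos [0.6163 0.0489 0.1604] rot [179.9   0.   85.8] w 22.3 F [-0.8 -0.4 -0.8] q [ 24.  22. -39.  92.  14.  71. -21.]
turn [ 0.1  0.  -0.2] shift [ 275.  -168.9    0.4] dist 323.0
[0.4705 0.2571] 1.1 [113.   7.] [147.8 214.8] 0.001
[0.4672 0.3346] 40.8 [37. 11.] [122.  215.4] 0.007
[0.3615 0.2551] 1.6 [39.  8.] [147.  251.3] 0.002
```

View pics/w7.png

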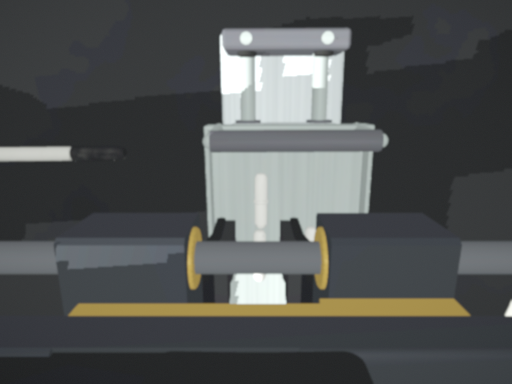

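```bash
python3 -m pendant '[{"rx":0,"ry":0,"rz":0,"tx":15,"ty":-9,"tz":0,"jaw":40},{"rx":0,"ry":0,"rz":0,"tx":26,"ty":-16,"tz":0,"jaw":40},{"rx":0,"ry":0,"rz":0,"tx":26,"ty":-16,"tz":0,"jaw":40},{"rx":0,"ry":0,"rz":0,"tx":26,"ty":-16,"tz":0,"jaw":40},{"rx":0,"ry":0,"rz":0,"tx":26,"ty":-16,"tz":0,"jaw":40},{"rx":0,"ry":0,"rz":0,"tx":26,"ty":-16,"tz":0,"jaw":40},{"rx":0,"ry":0,"rz":0,"tx":26,"ty":-16,"tz":0,"jaw":40},{"rx":0,"ry":0,"rz":0,"tx":26,"ty":-16,"tz":10,"jaw":40},{"rx":0,"ry":0,"rz":0,"tx":26,"ty":-16,"tz":10,"jaw":40},{"rx":0,"ry":0,"rz":0,"tx":26,"ty":-16,"tz":10,"jaw":40},{"rx":0,"ry":0,"rz":0,"tx":26,"ty":-16,"tz":10,"jaw":40},{"rx":0,"ry":0,"rz":6.5,"tx":0,"ty":0,"tz":0,"jaw":40},{"rx":0,"ry":0,"rz":6.5,"tx":0,"ty":0,"tz":0,"jaw":40},{"rx":0,"ry":0,"rz":6.5,"tx":0,"ty":0,"tz":0,"jaw":40},{"rx":0,"ry":0,"rz":6.5,"tx":0,"ty":0,"tz":0,"jaw":40},{"rx":0,"ry":0,"rz":6.5,"tx":0,"ty":0,"tz":0,"jaw":40},{"rx":0,"ry":0,"rz":6.5,"tx":0,"ty":0,"tz":0,"jaw":40},{"rx":0,"ry":0,"rz":6.2,"tx":0,"ty":0,"tz":0,"jaw":40},{"rx":0,"ry":0,"rz":0,"tx":0,"ty":0,"tz":0,"jaw":40},{"rx":0,"ry":0,"rz":0,"tx":0,"ty":0,"tz":0,"jaw":40}]' 30
python3 -c "
from h import *
c=cam('wrist')
for b in blobs(c,z=.01,thr=200,lim=(.3,.55,-.5,.5),amax=3000):print(*b)"
python3 go.py 0.4665 0.335 0.0165 40.6
```

```text
time_s: 23.05
tool_pos: [0.4663, 0.3359, 0.1191]
tool_rot: [-180.0, 0.1, 40.9]
force: [0.3, 0.1, -0.3]
grip_width: 0.0401
[0.4671 0.3346] 39.4 [39. 10.] [260.2 188.9] 0.012
[0.5121 0.2611] 170.8 [16.  9.] [368.5 206.2] 0.004
[0.4835 0.2604] 15.7 [17.  6.] [343.7 232.6] 0.005
[0.5476 0.1355] 157.2 [9. 6.] [506.7 270.2] 0.195
[0.4173 0.2581] 0.7 [33.  6.] [290.3 290.4] 0.007
t 23.1 pos [0.4665 0.3359 0.1193] rot [-1.80e+02  1.00e-01  4.08e+01] w 40.1 F [-0.4  0.5  0.3] q [ -5.  18. -39. 101.  13.  65. -97.]
turn [-0.   0.1  0.2] shift [ -0.6   0.6 102.8] dist 103.0
```

```bash
python3 -m pendant '[{"rx":0,"ry":0,"rz":0.5,"tx":-0.5,"ty":1,"tz":10,"jaw":40},{"rx":0,"ry":0,"rz":0,"tx":0,"ty":0,"tz":18,"jaw":40},{"rx":0,"ry":0,"rz":0,"tx":0,"ty":0,"tz":18,"jaw":40},{"rx":0,"ry":0,"rz":0,"tx":0,"ty":0,"tz":18,"jaw":40},{"rx":0,"ry":0,"rz":0,"tx":0,"ty":0,"tz":15,"jaw":40},{"rx":0,"ry":0,"rz":0,"tx":0,"ty":0,"tz":8,"jaw":40},{"rx":0,"ry":0,"rz":0,"tx":0,"ty":0,"tz":7,"jaw":40},{"rx":0,"ry":0,"rz":0,"tx":0,"ty":0,"tz":5,"jaw":40},{"rx":0,"ry":0,"rz":0,"tx":0,"ty":0,"tz":2.5,"jaw":40},{"rx":0,"ry":0,"rz":0,"tx":0,"ty":0,"tz":0,"jaw":40},{"rx":0,"ry":0,"rz":0,"tx":0,"ty":0,"tz":0,"jaw":40}]' 30;python3 go.py 0.467 0.3347 0.0165 40
```

```text
time_s: 24.02
tool_pos: [0.4683, 0.3348, 0.019]
tool_rot: [180.0, -0.1, 40.1]
force: [-0.4, -0.1, -0.2]
grip_width: 0.04
t 24.02 pos [0.4683 0.3348 0.019 ] rot [ 1.80e+02 -1.00e-01  4.01e+01] w 40.0 F [-0.4 -0.1 -0.2] q [  -8.   26.  -36.  105.   18.   55. -102.]
turn [ 0.  -0.1  0.1] shift [-1.1 -0.8  2.5] dist 3.0
```

```bash
python3 -m pendant '[{"rx":0,"ry":0,"rz":0,"tx":-1,"ty":-0.5,"tz":2.5,"jaw":40},{"rx":0,"ry":0,"rz":0,"tx":0,"ty":0,"tz":0,"jaw":0},{"rx":0,"ry":0,"rz":0,"tx":0,"ty":0,"tz":0,"jaw":0},{"rx":0,"ry":0,"rz":0,"tx":0,"ty":0,"tz":0,"jaw":0},{"rx":0,"ry":0,"rz":0,"tx":0,"ty":0,"tz":0,"jaw":0},{"rx":0,"ry":0,"rz":0,"tx":0,"ty":0,"tz":0,"jaw":0},{"rx":0,"ry":0,"rz":0,"tx":0,"ty":0,"tz":-12,"jaw":0},{"rx":0,"ry":0,"rz":0,"tx":0,"ty":0,"tz":-27,"jaw":0},{"rx":0,"ry":0,"rz":0,"tx":0,"ty":0,"tz":-27,"jaw":0},{"rx":0,"ry":0,"rz":0,"tx":0,"ty":0,"tz":-27,"jaw":0},{"rx":0,"ry":0,"rz":0,"tx":0,"ty":0,"tz":-27,"jaw":0},{"rx":0,"ry":0,"rz":0,"tx":0,"ty":0,"tz":-27,"jaw":0},{"rx":0,"ry":0,"rz":-6.6,"tx":0,"ty":0,"tz":0,"jaw":0},{"rx":0,"ry":0,"rz":-6.6,"tx":0,"ty":0,"tz":0,"jaw":0},{"rx":0,"ry":0,"rz":-6.6,"tx":0,"ty":0,"tz":0,"jaw":0},{"rx":0,"ry":0,"rz":-6.6,"tx":0,"ty":0,"tz":0,"jaw":0},{"rx":0,"ry":0,"rz":-6.6,"tx":0,"ty":0,"tz":0,"jaw":0},{"rx":0,"ry":0,"rz":-6.6,"tx":0,"ty":0,"tz":0,"jaw":0},{"rx":0,"ry":0,"rz":-6.3,"tx":0,"ty":0,"tz":0,"jaw":0},{"rx":0,"ry":0,"rz":0,"tx":0,"ty":0,"tz":0,"jaw":0}]' 30;python3 go.py 0.6524 0.0477 0.163 86
```

```text
time_s: 25.68
tool_pos: [0.4668, 0.3343, 0.1638]
tool_rot: [180.0, -0.0, 86.2]
force: [0.3, -0.3, -0.2]
grip_width: 0.0097
t 25.68 pos [0.4668 0.3343 0.1638] rot [180.   -0.   86.2] w 9.7 F [ 0.3 -0.3 -0.2] q [  1.  17. -46.  98.  13.  70. -52.]
turn [ 0.  -0.   0.2] shift [-273.   205.1    0.8] dist 341.0
```

```bash
python3 -m pendant '[{"rx":0,"ry":0,"rz":0,"tx":-13,"ty":10,"tz":0,"jaw":0},{"rx":0,"ry":0,"rz":0,"tx":-26,"ty":19.5,"tz":0,"jaw":0},{"rx":0,"ry":0,"rz":0,"tx":-26,"ty":19.5,"tz":0,"jaw":0},{"rx":0,"ry":0,"rz":0,"tx":-26,"ty":19.5,"tz":0,"jaw":0},{"rx":0,"ry":0,"rz":0,"tx":-26,"ty":19.5,"tz":0,"jaw":0},{"rx":0,"ry":0,"rz":0,"tx":-26,"ty":19.5,"tz":0,"jaw":0},{"rx":0,"ry":0,"rz":0,"tx":-26,"ty":19.5,"tz":0,"jaw":0},{"rx":0,"ry":0,"rz":0,"tx":-26,"ty":19.5,"tz":0,"jaw":0},{"rx":0,"ry":0,"rz":0,"tx":-26,"ty":19.5,"tz":0,"jaw":0},{"rx":0,"ry":0,"rz":0,"tx":-26,"ty":19.5,"tz":0,"jaw":0},{"rx":0,"ry":0,"rz":0,"tx":-26,"ty":19.5,"tz":0,"jaw":0},{"rx":0,"ry":0,"rz":0,"tx":0,"ty":0,"tz":0,"jaw":0},{"rx":0,"ry":0,"rz":0,"tx":0,"ty":0,"tz":0,"jaw":0},{"rx":0,"ry":0,"rz":0,"tx":0,"ty":0,"tz":0,"jaw":0}]' 30;python3 go.py 0.6524 0.0477 0.09 86;  python3 -c "
from h import *
c=cam('wrist','w8.png')"
```

```text
time_s: 26.85
tool_pos: [0.6521, 0.0484, 0.1633]
tool_rot: [-180.0, -0.1, 85.9]
force: [-0.8, 0.4, -0.2]
grip_width: 0.0093
t 26.85 pos [0.6521 0.0484 0.1633] rot [-1.80e+02 -1.00e-01  8.59e+01] w 9.3 F [-0.8  0.4 -0.2] q [ 21.  25. -37.  87.  16.  73. -21.]
turn [-0.  -0.1 -0.1] shift [-0.7  0.3 73.3] dist 73.0
```

View pics/w8.png

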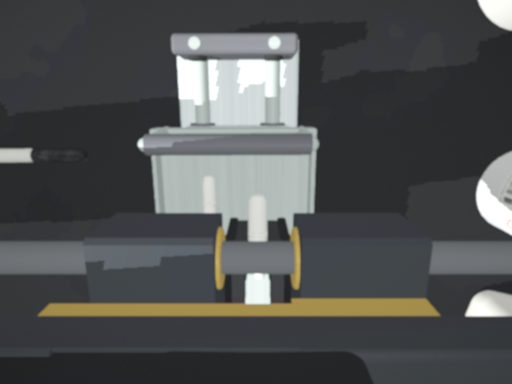

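Bar still held (col 258), neighbour at col 209; lower and release.

```bash
python3 -m pendant '[{"rx":0,"ry":0,"rz":0,"tx":-1,"ty":0,"tz":14,"jaw":0},{"rx":0,"ry":0,"rz":0,"tx":0,"ty":0,"tz":18,"jaw":0},{"rx":0,"ry":0,"rz":0,"tx":0,"ty":0,"tz":15,"jaw":0},{"rx":0,"ry":0,"rz":0,"tx":0,"ty":0,"tz":10,"jaw":0},{"rx":0,"ry":0,"rz":0,"tx":0,"ty":0,"tz":7,"jaw":0},{"rx":0,"ry":0,"rz":0,"tx":0,"ty":0,"tz":4,"jaw":0},{"rx":0,"ry":0,"rz":0,"tx":0,"ty":0,"tz":4,"jaw":0},{"rx":0,"ry":0,"rz":0,"tx":0,"ty":0,"tz":0,"jaw":0},{"rx":0,"ry":0,"rz":0,"tx":0,"ty":0,"tz":0,"jaw":0},{"rx":0,"ry":0,"rz":0,"tx":0,"ty":0,"tz":0,"jaw":0}]' 30;python3 go.py 0.6524 0.0477 0.09 86
```

```text
time_s: 27.73
tool_pos: [0.6528, 0.0467, 0.0916]
tool_rot: [179.9, -0.0, 86.0]
force: [-0.7, -0.2, -0.2]
grip_width: 0.0096
t 27.73 pos [0.6528 0.0467 0.0916] rot [179.9  -0.   86. ] w 9.6 F [-0.7 -0.2 -0.2] q [ 21.  29. -36.  91.  18.  66. -23.]
turn [ 0.1 -0.   0. ] shift [ 0.9 -0.4  1.6] dist 2.0
```

```bash
python3 -m pendant '[{"rx":0,"ry":0,"rz":0,"tx":0,"ty":0,"tz":1.5,"jaw":0},{"rx":0,"ry":0,"rz":0,"tx":0,"ty":0,"tz":0,"jaw":0},{"rx":0,"ry":0,"rz":0,"tx":0,"ty":0,"tz":0,"jaw":22},{"rx":0,"ry":0,"rz":0,"tx":0,"ty":0,"tz":0,"jaw":22},{"rx":0,"ry":0,"rz":0,"tx":0,"ty":0,"tz":0,"jaw":22},{"rx":0,"ry":0,"rz":0,"tx":0,"ty":0,"tz":-10,"jaw":22},{"rx":0,"ry":0,"rz":0,"tx":0,"ty":0,"tz":-25,"jaw":22},{"rx":0,"ry":0,"rz":0,"tx":0,"ty":0,"tz":-30,"jaw":22},{"rx":0,"ry":0,"rz":0,"tx":-20,"ty":-10,"tz":-30,"jaw":40},{"rx":0,"ry":0,"rz":0,"tx":-30,"ty":-10,"tz":-15,"jaw":40},{"rx":0,"ry":0,"rz":0,"tx":-30,"ty":0,"tz":0,"jaw":40},{"rx":0,"ry":0,"rz":0,"tx":-30,"ty":0,"tz":0,"jaw":40},{"rx":0,"ry":0,"rz":0,"tx":-30,"ty":0,"tz":0,"jaw":40},{"rx":0,"ry":0,"rz":0,"tx":0,"ty":0,"tz":0,"jaw":40},{"rx":0,"ry":0,"rz":0,"tx":0,"ty":0,"tz":0,"jaw":40}]' 30; python3 go.py 0.636 0.094 0.115 176
python3 -c "
from h import *
c=cam('top','t5.png')
for b in blobs(c,lim=(.3,.56,-.5,.5)):print(*b)
a=cv2.imread('pics/t5.png')
cv2.imwrite('pics/t5z.png',cv2.resize(a[125:265,100:360],None,fx=3,fy=3,interpolation=cv2.INTER_CUBIC))
c=cam('wrist','w9.png')"
```

```text
time_s: 28.98
tool_pos: [0.6224, -0.0949, 0.1999]
tool_rot: [180.0, 0.1, 85.7]
force: [0.0, 0.4, 0.8]
grip_width: 0.0397
t 28.98 pos [ 0.6224 -0.0949  0.1999] rot [1.80e+02 1.00e-01 8.57e+01] w 39.7 F [0.  0.4 0.8] q [ 34.  20. -35.  88.  12.  75.  -7.]
turn [ -0.    0.1 -90.3] shift [ -0.4 189.4  84.9] dist 208.0
[ 0.5556 -0.2491] 86.9 [119.  10.] [316.7 189.7] 0.045
[0.4704 0.2572] 1.1 [111.   7.] [147.7 214.8] 0.001
[0.3615 0.2551] 1.6 [39.  8.] [147.  251.3] 0.003
```

View pics/w9.png

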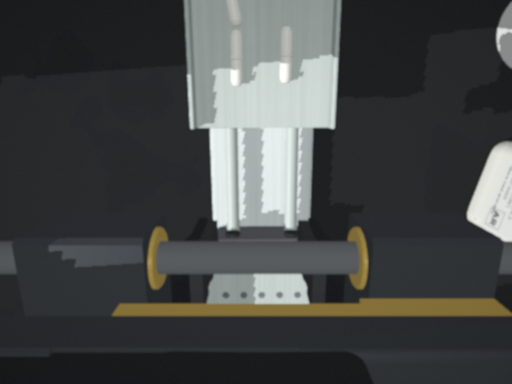

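View pics/t5z.png

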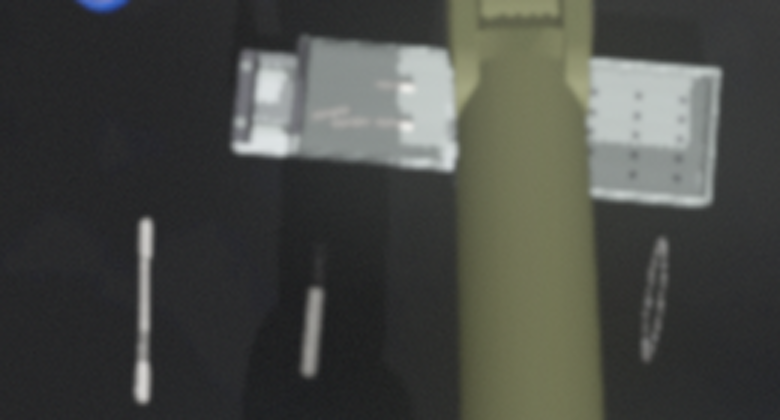

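```bash
python3 -c "
from h import *
c=cam('scene','s5.png')
a=cv2.imread('pics/s5.png')
cv2.imwrite('pics/s5z.png',cv2.resize(a[170:290,190:310],None,fx=5,fy=5,interpolation=cv2.INTER_CUBIC))
a=cv2.imread('pics/t5.png')
cv2.imwrite('pics/t5y.png',cv2.resize(a[130:190,170:270],None,fx=7,fy=7,interpolation=cv2.INTER_CUBIC))
"
```

```text
(no output)
```

View pics/s5z.png

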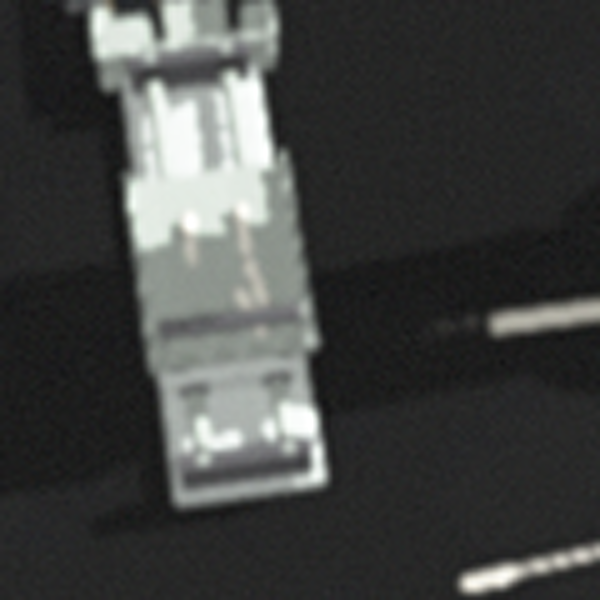

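View pics/t5y.png

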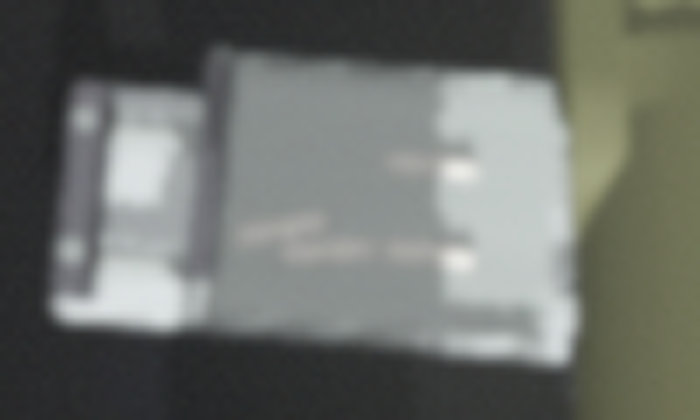

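```bash
python3 -m pendant '[{"rx":0,"ry":0,"rz":-6.95,"tx":0,"ty":0,"tz":0,"jaw":40},{"rx":0,"ry":0,"rz":-6.95,"tx":0,"ty":0,"tz":0,"jaw":40},{"rx":0,"ry":0,"rz":-6.95,"tx":0,"ty":0,"tz":0,"jaw":40},{"rx":0,"ry":0,"rz":-6.95,"tx":0,"ty":0,"tz":0,"jaw":40},{"rx":0,"ry":0,"rz":-6.95,"tx":0,"ty":0,"tz":0,"jaw":40},{"rx":0,"ry":0,"rz":-6.95,"tx":0,"ty":0,"tz":0,"jaw":40},{"rx":0,"ry":0,"rz":-6.95,"tx":0,"ty":0,"tz":0,"jaw":40},{"rx":0,"ry":0,"rz":-6.95,"tx":0,"ty":0,"tz":0,"jaw":40},{"rx":0,"ry":0,"rz":-6.95,"tx":0,"ty":0,"tz":0,"jaw":40},{"rx":0,"ry":0,"rz":-6.95,"tx":0,"ty":0,"tz":0,"jaw":40},{"rx":0,"ry":0,"rz":-6.95,"tx":0,"ty":0,"tz":0,"jaw":40},{"rx":0,"ry":0,"rz":-6.95,"tx":0,"ty":0,"tz":0,"jaw":40},{"rx":0,"ry":0,"rz":-6.95,"tx":0,"ty":0,"tz":0,"jaw":40},{"rx":0,"ry":0,"rz":0,"tx":0,"ty":20,"tz":0,"jaw":40},{"rx":0,"ry":0,"rz":0,"tx":0,"ty":34,"tz":0,"jaw":40},{"rx":0,"ry":0,"rz":0,"tx":0,"ty":34,"tz":0,"jaw":40},{"rx":0,"ry":0,"rz":0,"tx":0,"ty":34,"tz":0,"jaw":40},{"rx":0,"ry":0,"rz":0,"tx":0,"ty":34,"tz":0,"jaw":40},{"rx":0,"ry":0,"rz":0,"tx":0,"ty":32,"tz":0,"jaw":40},{"rx":0,"ry":0,"rz":0,"tx":0,"ty":0,"tz":0,"jaw":40}]' 30;python3 -m pendant '[{"rx":0,"ry":0,"rz":0,"tx":0,"ty":0,"tz":0,"jaw":40},{"rx":0,"ry":0,"rz":0,"tx":0,"ty":0,"tz":0,"jaw":40}]'
python3 go.py 0.636 0.094 0.115 176;python3 -c "
from h import *
c=cam('wrist','w10.png')
P=cloud(c); P=P[(P[:,0]>.54)&(P[:,0]<.74)&(P[:,1]>0)&(P[:,1]<.15)&(P[:,2]>.11)&(P[:,2]<.132)]
print(len(P),P.mean(0),P.min(0),P.max(0))"
```

```text
time_s: 30.8
tool_pos: [0.6325, 0.1083, 0.2006]
tool_rot: [179.6, 0.0, 177.2]
force: [-0.6, 1.0, -0.4]
grip_width: 0.0399
time_s: 30.97
tool_pos: [0.6344, 0.097, 0.1996]
tool_rot: [-180.0, 0.0, 176.5]
force: [-0.6, -0.1, 0.1]
grip_width: 0.0402
t 30.97 pos [0.6344 0.097  0.1996] rot [-180.     0.   176.5] w 40.2 F [-0.6 -0.1  0.1] q [ 28.  27. -52.  86.  21.  78.  61.]
turn [-0.   0.   0.5] shift [-1.8 -2.9 84.6] dist 85.0
1849 [0.62350944 0.09397337 0.12636344] [0.5880282  0.08540964 0.11035447] [0.68713917 0.10154654 0.12994144]
```

View pics/w10.png

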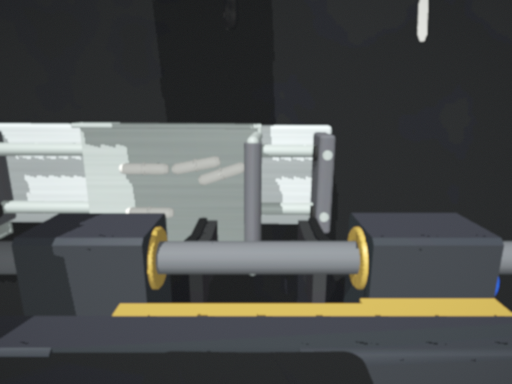

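```bash
python3 -m pendant '[{"rx":0,"ry":0,"rz":0.5,"tx":-2,"ty":-4,"tz":10,"jaw":40},{"rx":0,"ry":0,"rz":0,"tx":0,"ty":0,"tz":15,"jaw":40},{"rx":0,"ry":0,"rz":0,"tx":0,"ty":0,"tz":15,"jaw":40},{"rx":0,"ry":0,"rz":0,"tx":0,"ty":0,"tz":15,"jaw":40},{"rx":0,"ry":0,"rz":0,"tx":0,"ty":0,"tz":12,"jaw":40},{"rx":0,"ry":0,"rz":0,"tx":0,"ty":0,"tz":10,"jaw":40},{"rx":0,"ry":0,"rz":0,"tx":0,"ty":0,"tz":5,"jaw":40},{"rx":0,"ry":0,"rz":0,"tx":0,"ty":0,"tz":2,"jaw":40},{"rx":0,"ry":0,"rz":0,"tx":0,"ty":0,"tz":0,"jaw":40},{"rx":0,"ry":0,"rz":0,"tx":0,"ty":0,"tz":0,"jaw":40},{"rx":0,"ry":0,"rz":0,"tx":0,"ty":0,"tz":0,"jaw":40}]' 30
python3 go.py 0.637 0.093 0.115 176
```

```text
time_s: 31.93
tool_pos: [0.6369, 0.0921, 0.1164]
tool_rot: [180.0, 0.1, 175.9]
force: [0.6, 0.3, 0.0]
grip_width: 0.0398
t 31.93 pos [0.6369 0.0921 0.1164] rot [1.800e+02 1.000e-01 1.759e+02] w 39.8 F [0.6 0.3 0. ] q [ 27.  31. -50.  91.  25.  70.  58.]
turn [ 0.   0.1 -0.1] shift [-0.1  0.9  1.4] dist 2.0
```

```bash
python3 -m pendant '[{"rx":0,"ry":0,"rz":0,"tx":0,"ty":0.7,"tz":1,"jaw":20},{"rx":0,"ry":0,"rz":0,"tx":0,"ty":0,"tz":0,"jaw":20},{"rx":0,"ry":0,"rz":0,"tx":0,"ty":0,"tz":0,"jaw":0},{"rx":0,"ry":0,"rz":0,"tx":0,"ty":0,"tz":0,"jaw":0},{"rx":0,"ry":0,"rz":0,"tx":0,"ty":0,"tz":0,"jaw":0},{"rx":0,"ry":0,"rz":0,"tx":0,"ty":0,"tz":0,"jaw":0}]' 30
python3 go.py 0.637 0.093 0.115 176
```

```text
time_s: 32.43
tool_pos: [0.6364, 0.0928, 0.1146]
tool_rot: [180.0, 0.0, 175.9]
force: [0.5, 0.1, -1.0]
grip_width: 0.0107
t 32.43 pos [0.6364 0.0928 0.1146] rot [180.    0.  175.9] w 10.7 F [ 0.5  0.1 -1. ] q [ 27.  31. -50.  91.  25.  70.  58.]
turn [ 0.   0.  -0.1] shift [-0.6  0.2 -0.4] dist 1.0
```

```bash
python3 -m pendant '[{"rx":0,"ry":0,"rz":0,"tx":0,"ty":-3,"tz":0,"jaw":0},{"rx":0,"ry":0,"rz":0,"tx":0,"ty":-6,"tz":0,"jaw":0},{"rx":0,"ry":0,"rz":0,"tx":0,"ty":-8,"tz":0,"jaw":0},{"rx":0,"ry":0,"rz":0,"tx":0,"ty":-8,"tz":0,"jaw":0},{"rx":0,"ry":0,"rz":0,"tx":0,"ty":-8,"tz":0,"jaw":0},{"rx":0,"ry":0,"rz":0,"tx":0,"ty":-6,"tz":0,"jaw":0},{"rx":0,"ry":0,"rz":0,"tx":0,"ty":-3,"tz":0,"jaw":0},{"rx":0,"ry":0,"rz":0,"tx":0,"ty":0,"tz":0,"jaw":0},{"rx":0,"ry":0,"rz":0,"tx":0,"ty":0,"tz":0,"jaw":0},{"rx":0,"ry":0,"rz":0,"tx":0,"ty":0,"tz":0,"jaw":0}]' 30
python3 go.py 0.637 0.093 0.115 176; python3 -c "
from h import *
c=cam('wrist','w11.png')"
```

```text
time_s: 33.27
tool_pos: [0.6335, 0.0492, 0.1146]
tool_rot: [-179.9, 0.0, 175.8]
force: [1.0, -1.9, 2.0]
grip_width: 0.0108
t 33.27 pos [0.6335 0.0492 0.1146] rot [-179.9    0.   175.8] w 10.8 F [ 1.  -1.9  2. ] q [ 31.  30. -50.  92.  24.  69.  62.]
turn [-0.1  0.  -0.2] shift [-0.5 43.9 -0.4] dist 44.0
```

View pics/w11.png

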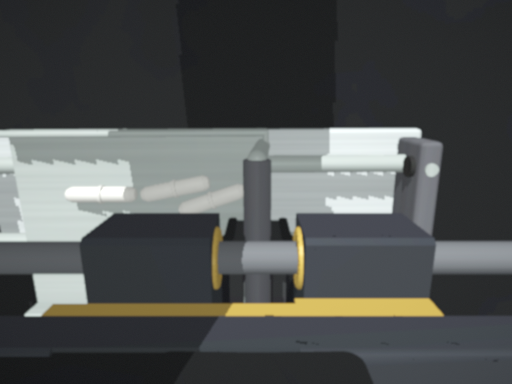

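```bash
python3 -m pendant '[{"rx":0,"ry":0,"rz":0,"tx":0,"ty":-3,"tz":0,"jaw":0},{"rx":0,"ry":0,"rz":0,"tx":0,"ty":-6,"tz":0,"jaw":0},{"rx":0,"ry":0,"rz":0,"tx":0,"ty":-8,"tz":0,"jaw":0},{"rx":0,"ry":0,"rz":0,"tx":0,"ty":-9,"tz":0,"jaw":0},{"rx":0,"ry":0,"rz":0,"tx":0,"ty":-9,"tz":0,"jaw":0},{"rx":0,"ry":0,"rz":0,"tx":0,"ty":-9,"tz":0,"jaw":0},{"rx":0,"ry":0,"rz":0,"tx":0,"ty":-9,"tz":0,"jaw":0},{"rx":0,"ry":0,"rz":0,"tx":0,"ty":-9,"tz":0,"jaw":0},{"rx":0,"ry":0,"rz":0,"tx":0,"ty":-7,"tz":0,"jaw":0},{"rx":0,"ry":0,"rz":0,"tx":0,"ty":-4,"tz":0,"jaw":0},{"rx":0,"ry":0,"rz":0,"tx":0,"ty":-2,"tz":0,"jaw":0},{"rx":0,"ry":0,"rz":0,"tx":0,"ty":0,"tz":0,"jaw":0},{"rx":0,"ry":0,"rz":0,"tx":0,"ty":0,"tz":0,"jaw":0},{"rx":0,"ry":0,"rz":0,"tx":0,"ty":0,"tz":0,"jaw":0}]' 30
python3 go.py 0.637 0.093 0.115 176
```

```text
time_s: 34.48
tool_pos: [0.6283, -0.0256, 0.1146]
tool_rot: [-179.9, 0.0, 175.8]
force: [5.5, -1.3, -0.4]
grip_width: 0.0108
t 34.48 pos [ 0.6283 -0.0256  0.1146] rot [-179.9    0.   175.8] w 10.8 F [ 5.5 -1.3 -0.4] q [ 38.  29. -49.  93.  23.  69.  69.]
turn [-0.1  0.  -0.2] shift [ -0.4 119.   -0.4] dist 119.0
```

```bash
python3 -m pendant '[{"rx":0,"ry":0,"rz":0,"tx":-0.5,"ty":-3,"tz":0,"jaw":0},{"rx":0,"ry":0,"rz":0,"tx":-0.3,"ty":-3,"tz":0,"jaw":0},{"rx":0,"ry":0,"rz":0,"tx":0,"ty":-2,"tz":0,"jaw":0},{"rx":0,"ry":0,"rz":0,"tx":0,"ty":-2,"tz":0,"jaw":0},{"rx":0,"ry":0,"rz":0,"tx":0,"ty":0,"tz":0,"jaw":0},{"rx":0,"ry":0,"rz":0,"tx":0,"ty":0,"tz":0,"jaw":0}]' 30
python3 go.py 0.637 0.093 0.115 176
```

```text
time_s: 34.98
tool_pos: [0.6277, -0.0348, 0.1146]
tool_rot: [-179.9, -0.0, 175.8]
force: [2.1, 1.4, 1.1]
grip_width: 0.0107
t 34.98 pos [ 0.6277 -0.0348  0.1146] rot [-179.9   -0.   175.8] w 10.7 F [2.1 1.4 1.1] q [ 39.  29. -49.  93.  23.  69.  70.]
turn [-0.1 -0.  -0.2] shift [ -0.3 128.1  -0.4] dist 128.0
```

```bash
python3 -m pendant '[{"rx":0,"ry":0,"rz":0,"tx":-0.3,"ty":-2,"tz":0,"jaw":0},{"rx":0,"ry":0,"rz":0,"tx":0,"ty":-2,"tz":0,"jaw":0},{"rx":0,"ry":0,"rz":0,"tx":0,"ty":0,"tz":0,"jaw":0},{"rx":0,"ry":0,"rz":0,"tx":0,"ty":0,"tz":0,"jaw":0}]' 30;python3 -m pendant '[{"rx":0,"ry":0,"rz":0,"tx":0,"ty":-2,"tz":0,"jaw":0},{"rx":0,"ry":0,"rz":0,"tx":0,"ty":-2,"tz":0,"jaw":0},{"rx":0,"ry":0,"rz":0,"tx":0,"ty":0,"tz":0,"jaw":0},{"rx":0,"ry":0,"rz":0,"tx":0,"ty":0,"tz":0,"jaw":0}]' 30; python3 go.py 0.637 0.093 0.115 176
```

```text
time_s: 35.32
tool_pos: [0.6276, -0.0385, 0.1146]
tool_rot: [-180.0, -0.1, 175.9]
force: [-0.6, 1.2, 3.3]
grip_width: 0.011
time_s: 35.65
tool_pos: [0.6275, -0.0401, 0.1146]
tool_rot: [179.9, -0.0, 175.9]
force: [-0.1, 5.3, 2.9]
grip_width: 0.0109
t 35.65 pos [ 0.6275 -0.0401  0.1146] rot [179.9  -0.  175.9] w 10.9 F [-0.1  5.3  2.9] q [ 39.  29. -49.  93.  23.  69.  71.]
turn [ 0.1 -0.  -0.1] shift [ -0.2 133.4  -0.4] dist 133.0
```

```bash
python3 -m pendant '[{"rx":0,"ry":0,"rz":0,"tx":0,"ty":-1,"tz":0,"jaw":0},{"rx":0,"ry":0,"rz":0,"tx":0,"ty":-1,"tz":0,"jaw":0},{"rx":0,"ry":0,"rz":0,"tx":0,"ty":0,"tz":0,"jaw":0},{"rx":0,"ry":0,"rz":0,"tx":0,"ty":0,"tz":0,"jaw":0}]' 30; python3 go.py 0.637 0.093 0.115 176; python3 -c "
from h import *
c=cam('wrist','w12.png')
c=cam('scene','s6.png')
a=cv2.imread('pics/s6.png')
cv2.imwrite('pics/s6z.png',cv2.resize(a[130:280,180:310],None,fx=4,fy=4,interpolation=cv2.INTER_CUBIC))
"
```

```text
time_s: 35.98
tool_pos: [0.6275, -0.0402, 0.1146]
tool_rot: [179.7, -0.0, 176.0]
force: [0.4, 7.9, 2.6]
grip_width: 0.0111
t 35.98 pos [ 0.6275 -0.0402  0.1146] rot [179.7  -0.  176. ] w 11.1 F [0.4 7.9 2.6] q [ 39.  29. -49.  93.  23.  69.  71.]
turn [ 0.3 -0.   0. ] shift [ -0.2 133.5  -0.4] dist 134.0
```

View pics/w12.png

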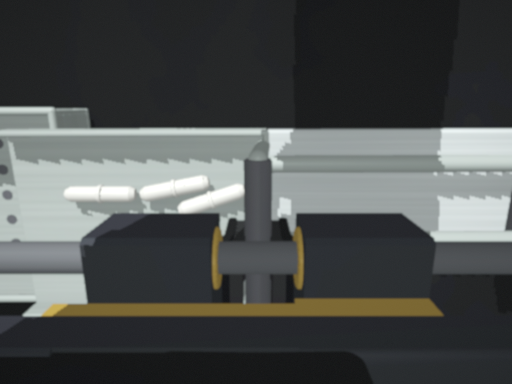

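View pics/s6z.png

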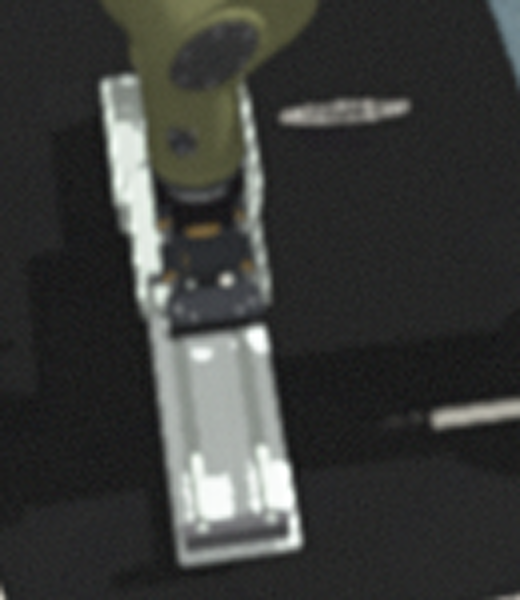

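```bash
python3 -m pendant '[{"rx":0,"ry":0,"rz":0,"tx":0,"ty":-2.7,"tz":-5.6,"jaw":0},{"rx":0,"ry":0,"rz":0,"tx":0,"ty":-2.7,"tz":-5.5,"jaw":0},{"rx":0,"ry":0,"rz":0,"tx":0,"ty":-3.2,"tz":-5.3,"jaw":0},{"rx":0,"ry":0,"rz":0,"tx":0,"ty":-3.2,"tz":-5.3,"jaw":0},{"rx":0,"ry":0,"rz":0,"tx":0,"ty":-3.6,"tz":-5,"jaw":0},{"rx":0,"ry":0,"rz":0,"tx":0,"ty":-3.7,"tz":-5,"jaw":0},{"rx":0,"ry":0,"rz":0,"tx":0,"ty":0,"tz":0,"jaw":0},{"rx":0,"ry":0,"rz":0,"tx":0,"ty":0,"tz":0,"jaw":0}]' 35; python3 go.py 0.637 0.093 0.115 176
```

```text
time_s: 36.75
tool_pos: [0.6262, -0.0587, 0.1468]
tool_rot: [179.7, -0.0, 176.0]
force: [-0.4, 9.2, 4.1]
grip_width: 0.0105
t 36.75 pos [ 0.6262 -0.0587  0.1468] rot [179.7  -0.  176. ] w 10.5 F [-0.4  9.2  4.1] q [ 41.  27. -50.  91.  21.  72.  74.]
turn [ 0.3 -0.   0. ] shift [ -0.2 152.   31.8] dist 155.0
```

```bash
python3 -m pendant '[{"rx":0,"ry":0,"rz":0,"tx":0,"ty":-4,"tz":-4.7,"jaw":0},{"rx":0,"ry":0,"rz":0,"tx":0,"ty":-4.2,"tz":-4.6,"jaw":0},{"rx":0,"ry":0,"rz":0,"tx":0,"ty":-4.4,"tz":-4.3,"jaw":0},{"rx":0,"ry":0,"rz":0,"tx":0,"ty":-4.6,"tz":-4.2,"jaw":0},{"rx":0,"ry":0,"rz":0,"tx":0,"ty":-4.8,"tz":-3.9,"jaw":0},{"rx":0,"ry":0,"rz":0,"tx":0,"ty":-4.9,"tz":-3.7,"jaw":0},{"rx":0,"ry":0,"rz":0,"tx":0,"ty":-5.1,"tz":-3.4,"jaw":0},{"rx":0,"ry":0,"rz":0,"tx":0,"ty":-5.3,"tz":-3.3,"jaw":0},{"rx":0,"ry":0,"rz":0,"tx":0,"ty":-5.4,"tz":-2.9,"jaw":0},{"rx":0,"ry":0,"rz":0,"tx":0,"ty":-5.6,"tz":-2.8,"jaw":0},{"rx":0,"ry":0,"rz":0,"tx":0,"ty":0,"tz":0,"jaw":0},{"rx":0,"ry":0,"rz":0,"tx":0,"ty":0,"tz":0,"jaw":0}]' 35; python3 go.py 0.637 0.093 0.115 176
```

```text
time_s: 37.75
tool_pos: [0.6229, -0.1081, 0.1861]
tool_rot: [179.8, 0.0, 176.0]
force: [-2.8, 6.5, 10.4]
grip_width: 0.0105
t 37.75 pos [ 0.6229 -0.1081  0.1861] rot [179.8   0.  176. ] w 10.5 F [-2.8  6.5 10.4] q [ 46.  25. -50.  88.  20.  75.  80.]
turn [ 0.2  0.  -0. ] shift [  0.  201.6  71.1] dist 214.0
```

```bash
python3 -m pendant '[{"rx":0,"ry":0,"rz":0,"tx":0,"ty":-5.2,"tz":-2.5,"jaw":0},{"rx":0,"ry":0,"rz":0,"tx":0,"ty":-5.6,"tz":-2.2,"jaw":0},{"rx":0,"ry":0,"rz":0,"tx":0,"ty":-5.8,"tz":-2,"jaw":0},{"rx":0,"ry":0,"rz":0,"tx":0,"ty":-5.9,"tz":-1.6,"jaw":0},{"rx":0,"ry":0,"rz":0,"tx":0,"ty":-6,"tz":-1.4,"jaw":0},{"rx":0,"ry":0,"rz":0,"tx":0,"ty":-6,"tz":-1.1,"jaw":0},{"rx":0,"ry":0,"rz":0,"tx":0,"ty":-6,"tz":-0.8,"jaw":0},{"rx":0,"ry":0,"rz":0,"tx":0,"ty":-5,"tz":-0.5,"jaw":0},{"rx":0,"ry":0,"rz":0,"tx":0,"ty":0,"tz":0,"jaw":0},{"rx":0,"ry":0,"rz":0,"tx":0,"ty":0,"tz":0,"jaw":0},{"rx":0,"ry":0,"rz":0,"tx":0,"ty":0,"tz":0,"jaw":0},{"rx":0,"ry":0,"rz":0,"tx":0,"ty":0,"tz":0,"jaw":0},{"rx":0,"ry":0,"rz":0,"tx":0,"ty":0,"tz":0,"jaw":0},{"rx":0,"ry":0,"rz":0,"tx":0,"ty":0,"tz":0,"jaw":0}]' 35; python3 go.py 0.637 0.093 0.115 176;python3 -c "
from h import *
c=cam('wrist','w13.png')
c=cam('scene','s7.png')
a=cv2.imread('pics/s7.png')
cv2.imwrite('pics/s7z.png',cv2.resize(a[130:280,180:310],None,fx=4,fy=4,interpolation=cv2.INTER_CUBIC))
c=cam('top','t7.png')
a=cv2.imread('pics/t7.png')
cv2.imwrite('pics/t7z.png',cv2.resize(a[125:205,180:360],None,fx=4,fy=4,interpolation=cv2.INTER_CUBIC))
"
```

```text
time_s: 38.92
tool_pos: [0.6195, -0.1568, 0.196]
tool_rot: [-180.0, -0.0, 175.9]
force: [0.6, 1.0, 2.4]
grip_width: 0.0107
t 38.92 pos [ 0.6195 -0.1568  0.196 ] rot [-180.    -0.   175.9] w 10.7 F [0.6 1.  2.4] q [ 49.  26. -49.  87.  20.  77.  84.]
turn [-0.  -0.  -0.1] shift [-1.000e-01  2.504e+02  8.100e+01] dist 263.0
```

View pics/s7z.png

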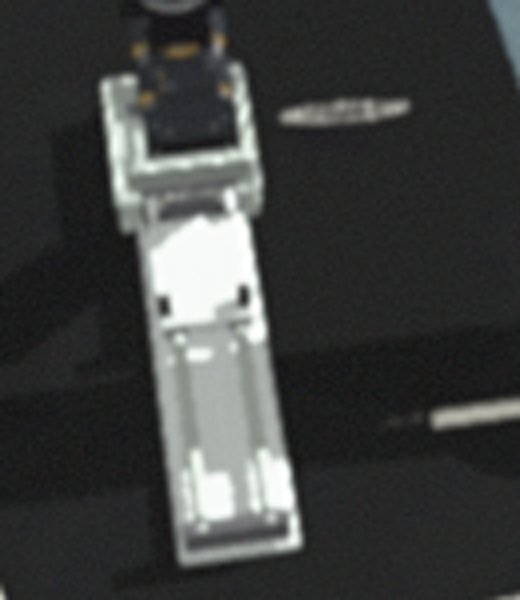

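View pics/t7z.png

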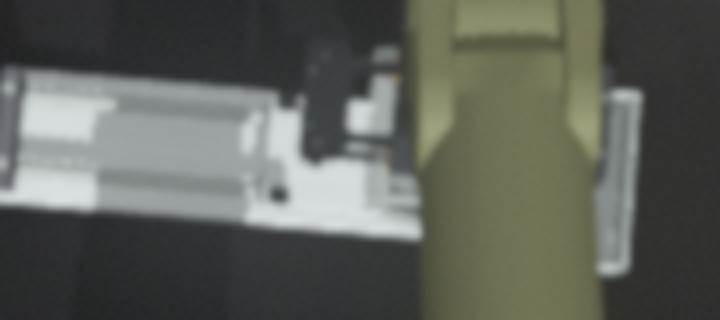

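View pics/w13.png

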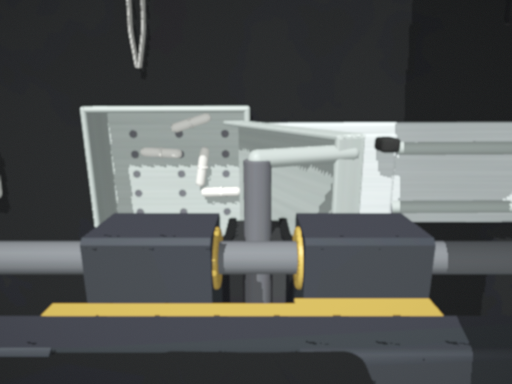

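```bash
python3 -m pendant '[{"rx":0,"ry":0,"rz":0,"tx":0,"ty":4,"tz":0.5,"jaw":0},{"rx":0,"ry":0,"rz":0,"tx":0,"ty":6,"tz":0.9,"jaw":0},{"rx":0,"ry":0,"rz":0,"tx":0,"ty":6.1,"tz":1.1,"jaw":0},{"rx":0,"ry":0,"rz":0,"tx":0,"ty":6,"tz":1.4,"jaw":0},{"rx":0,"ry":0,"rz":0,"tx":0,"ty":5.9,"tz":1.7,"jaw":0},{"rx":0,"ry":0,"rz":0,"tx":0,"ty":5.9,"tz":1.9,"jaw":0},{"rx":0,"ry":0,"rz":0,"tx":0,"ty":5.8,"tz":2.2,"jaw":0},{"rx":0,"ry":0,"rz":0,"tx":0,"ty":5.6,"tz":2.5,"jaw":0},{"rx":0,"ry":0,"rz":0,"tx":0,"ty":5.6,"tz":2.8,"jaw":0},{"rx":0,"ry":0,"rz":0,"tx":0,"ty":5.4,"tz":2.9,"jaw":0},{"rx":0,"ry":0,"rz":0,"tx":0,"ty":5.3,"tz":3.3,"jaw":0},{"rx":0,"ry":0,"rz":0,"tx":0,"ty":0,"tz":0,"jaw":0},{"rx":0,"ry":0,"rz":0,"tx":0,"ty":0,"tz":0,"jaw":0}]' 35; python3 go.py 0.637 0.093 0.115 176
```

```text
time_s: 40.15
tool_pos: [0.6237, -0.0945, 0.1745]
tool_rot: [180.0, -0.0, 175.9]
force: [-1.0, 2.0, 4.1]
grip_width: 0.0107
t 40.15 pos [ 0.6237 -0.0945  0.1745] rot [180.   -0.  175.9] w 10.7 F [-1.   2.   4.1] q [ 44.  26. -50.  89.  20.  74.  78.]
turn [ 0.  -0.  -0.1] shift [ -0.2 188.   59.5] dist 197.0
```

```bash
python3 -m pendant '[{"rx":0,"ry":0,"rz":0,"tx":0,"ty":3.5,"tz":2.3,"jaw":0},{"rx":0,"ry":0,"rz":0,"tx":0,"ty":4.9,"tz":3.6,"jaw":0},{"rx":0,"ry":0,"rz":0,"tx":0,"ty":4.7,"tz":3.9,"jaw":0},{"rx":0,"ry":0,"rz":0,"tx":0,"ty":4.6,"tz":4.1,"jaw":0},{"rx":0,"ry":0,"rz":0,"tx":0,"ty":4.4,"tz":4.3,"jaw":0},{"rx":0,"ry":0,"rz":0,"tx":0,"ty":4.2,"tz":4.6,"jaw":0},{"rx":0,"ry":0,"rz":0,"tx":0,"ty":4,"tz":4.7,"jaw":0},{"rx":0,"ry":0,"rz":0,"tx":0,"ty":3.7,"tz":5,"jaw":0},{"rx":0,"ry":0,"rz":0,"tx":0,"ty":3.6,"tz":5,"jaw":0},{"rx":0,"ry":0,"rz":0,"tx":0,"ty":3.2,"tz":5.3,"jaw":0},{"rx":0,"ry":0,"rz":0,"tx":0,"ty":3.2,"tz":5.3,"jaw":0},{"rx":0,"ry":0,"rz":0,"tx":0,"ty":2.7,"tz":4.5,"jaw":0},{"rx":0,"ry":0,"rz":0,"tx":0,"ty":2,"tz":3.5,"jaw":0},{"rx":0,"ry":0,"rz":0,"tx":0,"ty":1.5,"tz":2,"jaw":0},{"rx":0,"ry":0,"rz":0,"tx":0,"ty":0,"tz":0,"jaw":0},{"rx":0,"ry":0,"rz":0,"tx":0,"ty":0,"tz":0,"jaw":0}]' 35; python3 go.py 0.637 0.093 0.115 176
```

```text
time_s: 41.48
tool_pos: [0.6273, -0.0435, 0.116]
tool_rot: [179.9, -0.0, 175.9]
force: [-1.0, 5.2, 2.2]
grip_width: 0.0099
t 41.48 pos [ 0.6273 -0.0435  0.116 ] rot [179.9  -0.  175.9] w 9.9 F [-1.   5.2  2.2] q [ 39.  29. -49.  93.  23.  69.  71.]
turn [ 0.1 -0.  -0.1] shift [ -0.2 136.9   1. ] dist 137.0
```

```bash
python3 -m pendant '[{"rx":0,"ry":0,"rz":0,"tx":0,"ty":1,"tz":0.7,"jaw":0},{"rx":0,"ry":0,"rz":0,"tx":0,"ty":1,"tz":0.7,"jaw":0},{"rx":0,"ry":0,"rz":0,"tx":0,"ty":0,"tz":0,"jaw":0},{"rx":0,"ry":0,"rz":0,"tx":0,"ty":0,"tz":0,"jaw":0}]' 35; python3 go.py 0.637 0.093 0.115 176;python3 -c "
from h import *
c=cam('wrist','w14.png')
P=cloud(c); 
F=P[(P[:,0]>.58)&(P[:,0]<.67)&(P[:,1]>-.16)&(P[:,1]<-.06)&(P[:,2]>.05)&(P[:,2]<.11)]
A=np.c_[F[:,:2],np.ones(len(F))]; print(len(F),np.linalg.lstsq(A,F[:,2],rcond=None)[0],F.mean(0),np.median(F[:,2]))
"
```

```text
time_s: 41.82
tool_pos: [0.6273, -0.043, 0.115]
tool_rot: [180.0, -0.1, 175.9]
force: [-2.2, 4.5, 1.5]
grip_width: 0.0101
t 41.82 pos [ 0.6273 -0.043   0.115 ] rot [ 1.800e+02 -1.000e-01  1.759e+02] w 10.1 F [-2.2  4.5  1.5] q [ 39.  29. -49.  93.  23.  69.  71.]
turn [ 0.  -0.1 -0.1] shift [ -0.2 136.3  -0. ] dist 136.0
12430 [0.00304904 0.05024018 0.07848027] [ 0.60182245 -0.11205435  0.07468561] 0.07462938419850297
```

View pics/w14.png

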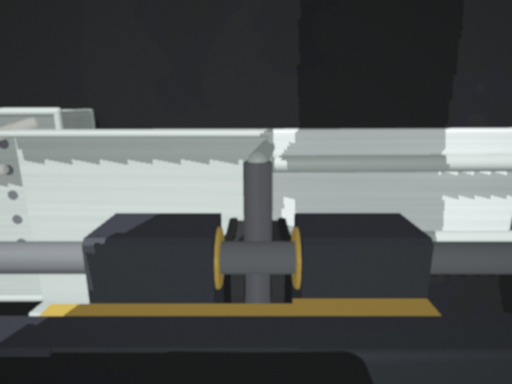

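```bash
python3 -m pendant '[{"rx":0,"ry":0,"rz":0,"tx":0,"ty":0.7,"tz":1.5,"jaw":0},{"rx":0,"ry":0,"rz":0,"tx":0,"ty":0.7,"tz":1.5,"jaw":0},{"rx":0,"ry":0,"rz":0,"tx":0,"ty":0.6,"tz":1.5,"jaw":0},{"rx":0,"ry":0,"rz":0,"tx":0,"ty":0,"tz":1.5,"jaw":0},{"rx":0,"ry":0,"rz":0,"tx":0,"ty":0,"tz":0,"jaw":0},{"rx":0,"ry":0,"rz":0,"tx":0,"ty":0,"tz":0,"jaw":0}]' 35; python3 go.py 0.637 0.093 0.115 176;python3 -c "
from h import *
c=cam('wrist','w15.png')
P=cloud(c); 
F=P[(P[:,0]>.58)&(P[:,0]<.67)&(P[:,1]>-.16)&(P[:,1]<-.06)&(P[:,2]>.05)&(P[:,2]<.08)]
A=np.c_[F[:,:2],np.ones(len(F))]; print(len(F),np.linalg.lstsq(A,F[:,2],rcond=None)[0],F.mean(0),np.median(F[:,2]))
"
```

```text
time_s: 42.37
tool_pos: [0.6275, -0.0404, 0.1091]
tool_rot: [179.9, -0.0, 175.9]
force: [-1.1, 5.7, 2.0]
grip_width: 0.0101
t 42.37 pos [ 0.6275 -0.0404  0.1091] rot [179.9  -0.  175.9] w 10.1 F [-1.1  5.7  2. ] q [ 39.  29. -49.  93.  23.  68.  71.]
turn [ 0.1 -0.  -0.1] shift [ -0.2 133.8  -5.9] dist 134.0
13253 [0.00020203 0.0047217  0.07279697] [ 0.60300063 -0.11404262  0.07238031] 0.07238335931036988
```

```bash
python3 -m pendant '[{"rx":0,"ry":0,"rz":0,"tx":0,"ty":0,"tz":0,"jaw":24},{"rx":0,"ry":0,"rz":0,"tx":0,"ty":0,"tz":0,"jaw":24},{"rx":0,"ry":0,"rz":0,"tx":0,"ty":0,"tz":0,"jaw":24},{"rx":0,"ry":0,"rz":0,"tx":0,"ty":0,"tz":-5,"jaw":24},{"rx":0,"ry":0,"rz":0,"tx":0,"ty":0,"tz":0,"jaw":24},{"rx":0,"ry":0,"rz":0,"tx":0,"ty":0,"tz":0,"jaw":24}]' 35; python3 go.py 0.6275 -0.0404 0.115 176;python3 -c "
from h import *
c=cam('wrist','w15.png')
P=cloud(c); 
F=P[(P[:,0]>.58)&(P[:,0]<.67)&(P[:,1]>-.16)&(P[:,1]<-.06)&(P[:,2]>.05)&(P[:,2]<.08)]
A=np.c_[F[:,:2],np.ones(len(F))]; print(len(F),np.linalg.lstsq(A,F[:,2],rcond=None)[0],F.mean(0),np.median(F[:,2]))
"
```

```text
time_s: 42.92
tool_pos: [0.6284, -0.0422, 0.115]
tool_rot: [-180.0, 0.1, 175.8]
force: [-0.2, 0.1, -0.4]
grip_width: 0.0236
t 42.92 pos [ 0.6284 -0.0422  0.115 ] rot [-1.800e+02  1.000e-01  1.758e+02] w 23.6 F [-0.2  0.1 -0.4] q [ 39.  29. -49.  93.  23.  69.  71.]
turn [-0.   0.1 -0.2] shift [ 1.   1.7 -0. ] dist 2.0
12262 [-0.00043346 -0.0009768   0.07225829] [ 0.60081903 -0.10779287  0.07210315] 0.07210857557580708
```

View pics/w15.png

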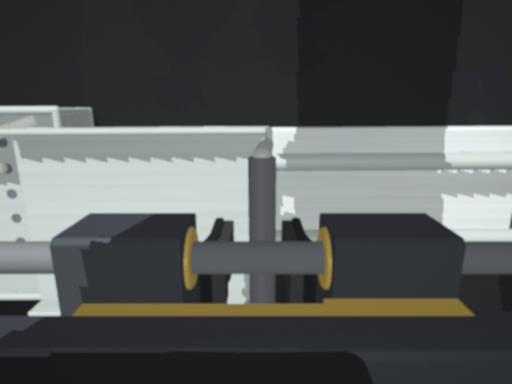

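```bash
python3 -m pendant '[{"rx":0,"ry":0,"rz":0,"tx":0,"ty":1.5,"tz":0,"jaw":24},{"rx":0,"ry":0,"rz":0,"tx":0,"ty":0,"tz":0,"jaw":0},{"rx":0,"ry":0,"rz":0,"tx":0,"ty":0,"tz":0,"jaw":0},{"rx":0,"ry":0,"rz":0,"tx":0,"ty":0,"tz":0,"jaw":0},{"rx":0,"ry":0,"rz":0,"tx":0,"ty":3,"tz":0,"jaw":0},{"rx":0,"ry":0,"rz":0,"tx":0,"ty":7,"tz":0,"jaw":0},{"rx":0,"ry":0,"rz":0,"tx":0,"ty":10,"tz":0,"jaw":0},{"rx":0,"ry":0,"rz":0,"tx":0,"ty":12,"tz":0,"jaw":0},{"rx":0,"ry":0,"rz":0,"tx":0,"ty":12,"tz":0,"jaw":0},{"rx":0,"ry":0,"rz":0,"tx":0,"ty":12,"tz":0,"jaw":0},{"rx":0,"ry":0,"rz":0,"tx":0,"ty":12,"tz":0,"jaw":0},{"rx":0,"ry":0,"rz":0,"tx":0,"ty":12,"tz":0,"jaw":0},{"rx":0,"ry":0,"rz":0,"tx":0,"ty":12,"tz":0,"jaw":0},{"rx":0,"ry":0,"rz":0,"tx":0,"ty":12,"tz":0,"jaw":0},{"rx":0,"ry":0,"rz":0,"tx":0,"ty":12,"tz":0,"jaw":0},{"rx":0,"ry":0,"rz":0,"tx":0,"ty":12,"tz":0,"jaw":0},{"rx":0,"ry":0,"rz":0,"tx":0,"ty":10,"tz":0,"jaw":0},{"rx":0,"ry":0,"rz":0,"tx":0,"ty":5,"tz":0,"jaw":0},{"rx":0,"ry":0,"rz":0,"tx":0,"ty":0,"tz":0,"jaw":0},{"rx":0,"ry":0,"rz":0,"tx":0,"ty":0,"tz":0,"jaw":0}]' 30; python3 go.py 0.640 0.1394 0.115 176
```

```text
time_s: 44.63
tool_pos: [0.6378, 0.1051, 0.1144]
tool_rot: [179.9, -0.0, 176.0]
force: [-4.1, 1.4, -0.5]
grip_width: 0.0108
t 44.63 pos [0.6378 0.1051 0.1144] rot [179.9  -0.  176. ] w 10.8 F [-4.1  1.4 -0.5] q [ 25.  31. -50.  91.  25.  70.  57.]
turn [ 0.1 -0.  -0. ] shift [ 0.2 34.4 -0.6] dist 34.0
```

```bash
python3 -m pendant '[{"rx":0,"ry":0,"rz":0,"tx":0.3,"ty":4,"tz":0,"jaw":0},{"rx":0,"ry":0,"rz":0,"tx":0.3,"ty":7,"tz":0,"jaw":0},{"rx":0,"ry":0,"rz":0,"tx":0.1,"ty":7,"tz":0,"jaw":0},{"rx":0,"ry":0,"rz":0,"tx":0,"ty":6,"tz":0,"jaw":0},{"rx":0,"ry":0,"rz":0,"tx":0,"ty":3,"tz":0,"jaw":0},{"rx":0,"ry":0,"rz":0,"tx":0,"ty":2,"tz":0,"jaw":0},{"rx":0,"ry":0,"rz":0,"tx":0,"ty":2,"tz":0,"jaw":0},{"rx":0,"ry":0,"rz":0,"tx":0,"ty":2,"tz":0,"jaw":0},{"rx":0,"ry":0,"rz":0,"tx":0,"ty":0,"tz":0,"jaw":0},{"rx":0,"ry":0,"rz":0,"tx":0,"ty":0,"tz":0,"jaw":0}]' 30; python3 go.py 0.640 0.1394 0.115 176;  python3 -m pendant '[{"rx":0,"ry":0,"rz":0,"tx":0,"ty":1,"tz":0,"jaw":0},{"rx":0,"ry":0,"rz":0,"tx":0,"ty":1,"tz":0,"jaw":0},{"rx":0,"ry":0,"rz":0,"tx":0,"ty":0,"tz":0,"jaw":0},{"rx":0,"ry":0,"rz":0,"tx":0,"ty":0,"tz":0,"jaw":0}]' 30
```

```text
time_s: 45.47
tool_pos: [0.6399, 0.1362, 0.1144]
tool_rot: [180.0, -0.0, 175.9]
force: [-3.1, -0.4, 1.0]
grip_width: 0.0111
t 45.47 pos [0.6399 0.1362 0.1144] rot [180.   -0.  175.9] w 11.1 F [-3.1 -0.4  1. ] q [ 22.  32. -50.  89.  25.  70.  54.]
turn [ 0.  -0.  -0.1] shift [ 0.1  3.2 -0.6] dist 3.0
time_s: 45.8
tool_pos: [0.64, 0.1378, 0.1144]
tool_rot: [-180.0, -0.0, 175.9]
force: [-4.5, -1.2, 0.1]
grip_width: 0.0108
```

```bash
python3 -m pendant '[{"rx":0,"ry":0,"rz":0,"tx":0.5,"ty":1.5,"tz":0,"jaw":0},{"rx":0,"ry":0,"rz":0,"tx":0,"ty":1.5,"tz":0,"jaw":0},{"rx":0,"ry":0,"rz":0,"tx":0,"ty":0,"tz":0,"jaw":0},{"rx":0,"ry":0,"rz":0,"tx":0,"ty":0,"tz":0,"jaw":0},{"rx":0,"ry":0,"rz":0,"tx":0,"ty":0,"tz":0,"jaw":0}]' 30; python3 -m pendant '[{"rx":0,"ry":0,"rz":0,"tx":0,"ty":1.5,"tz":0,"jaw":0},{"rx":0,"ry":0,"rz":0,"tx":0,"ty":1,"tz":0,"jaw":0},{"rx":0,"ry":0,"rz":0,"tx":0,"ty":0,"tz":0,"jaw":0},{"rx":0,"ry":0,"rz":0,"tx":0,"ty":0,"tz":0,"jaw":0},{"rx":0,"ry":0,"rz":0,"tx":0,"ty":0,"tz":0,"jaw":0}]' 30
```

```text
time_s: 46.22
tool_pos: [0.6401, 0.1396, 0.1143]
tool_rot: [-179.9, 0.0, 175.8]
force: [-3.6, -3.5, 1.5]
grip_width: 0.0108
time_s: 46.63
tool_pos: [0.6401, 0.1397, 0.1143]
tool_rot: [-179.7, -0.0, 175.7]
force: [-5.0, -6.6, 3.0]
grip_width: 0.0109
```

```bash
python3 -m pendant '[{"rx":0,"ry":0,"rz":0,"tx":0,"ty":0,"tz":0,"jaw":40},{"rx":0,"ry":0,"rz":0,"tx":0,"ty":0,"tz":0,"jaw":40},{"rx":0,"ry":0,"rz":0,"tx":0,"ty":0,"tz":0,"jaw":40},{"rx":0,"ry":0,"rz":0,"tx":0,"ty":-3,"tz":0,"jaw":40},{"rx":0,"ry":0,"rz":0,"tx":0,"ty":0,"tz":0,"jaw":40},{"rx":0,"ry":0,"rz":0,"tx":0,"ty":0,"tz":-10,"jaw":40},{"rx":0,"ry":0,"rz":0,"tx":0,"ty":0,"tz":-25,"jaw":40},{"rx":0,"ry":0,"rz":0,"tx":0,"ty":0,"tz":-35,"jaw":40},{"rx":0,"ry":0,"rz":0,"tx":0,"ty":0,"tz":-35,"jaw":40},{"rx":0,"ry":0,"rz":0,"tx":10,"ty":20,"tz":-10,"jaw":40},{"rx":0,"ry":0,"rz":0,"tx":25,"ty":25,"tz":0,"jaw":40},{"rx":0,"ry":0,"rz":0,"tx":25,"ty":25,"tz":0,"jaw":40},{"rx":0,"ry":0,"rz":0,"tx":25,"ty":25,"tz":0,"jaw":40},{"rx":0,"ry":0,"rz":0,"tx":25,"ty":25,"tz":0,"jaw":40},{"rx":0,"ry":0,"rz":0,"tx":25,"ty":25,"tz":0,"jaw":40},{"rx":0,"ry":0,"rz":0,"tx":20,"ty":20,"tz":0,"jaw":40},{"rx":0,"ry":0,"rz":0,"tx":0,"ty":0,"tz":0,"jaw":40},{"rx":0,"ry":0,"rz":0,"tx":0,"ty":0,"tz":0,"jaw":40}]' 30; python3 go.py . . . .; python3 -c "
from h import *
c=cam('top','t8.png')
for x in shuttle(c): print(x)
P=cloud(c); F=P[(P[:,0]>.60)&(P[:,0]<.67)&(P[:,1]>.02)&(P[:,1]<.12)&(P[:,2]>.05)&(P[:,2]<.09)]
A=np.c_[F[:,:2],np.ones(len(F))]; print(len(F),np.linalg.lstsq(A,F[:,2],rcond=None)[0])
a=cv2.imread('pics/t8.png')
cv2.imwrite('pics/t8z.png',cv2.resize(a[125:265,100:400],None,fx=2.6,fy=2.6,interpolation=cv2.INTER_CUBIC))
c=cam('scene','s8.png')
a=cv2.imread('pics/s8.png')
cv2.imwrite('pics/s8z.png',cv2.resize(a[110:300,180:350],None,fx=3.1,fy=3.1,interpolation=cv2.INTER_CUBIC))
"
```

```text
time_s: 48.13
tool_pos: [0.4954, 0.3187, 0.2308]
tool_rot: [179.9, 0.1, 176.2]
force: [1.0, 0.0, -1.1]
grip_width: 0.0401
t 48.13 pos [0.4954 0.3187 0.2308] rot [1.799e+02 1.000e-01 1.762e+02] w 40.1 F [ 1.   0.  -1.1] q [ 12.  20. -58.  91.  17.  78.  38.]
turn [0.1 0.1 0. ] shift [0. 0. 0.] dist 0.0
[0.64174284 0.1385963  0.1252516 ]
0.09990608707978277
148
((633.1316528320312, -7.012481689453125), (301.51318359375, 111.46102142333984), 86.0543212890625)
[ 0.57865314 -0.15568394  0.06004087]
[0.69825548 0.14712532 0.09641125]
816 [-0.00542867 -0.00025517  0.07447845]
```

View pics/t8z.png

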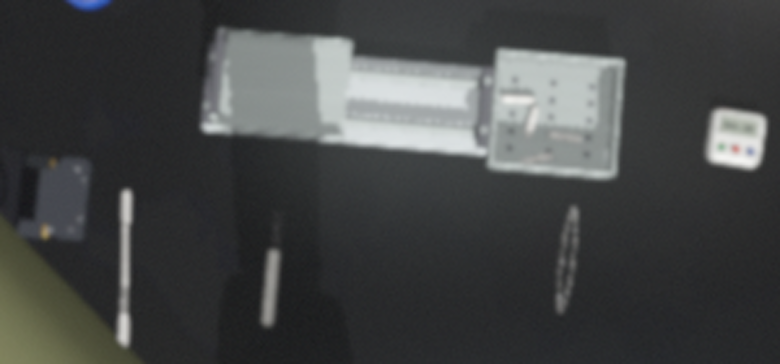

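View pics/s8z.png

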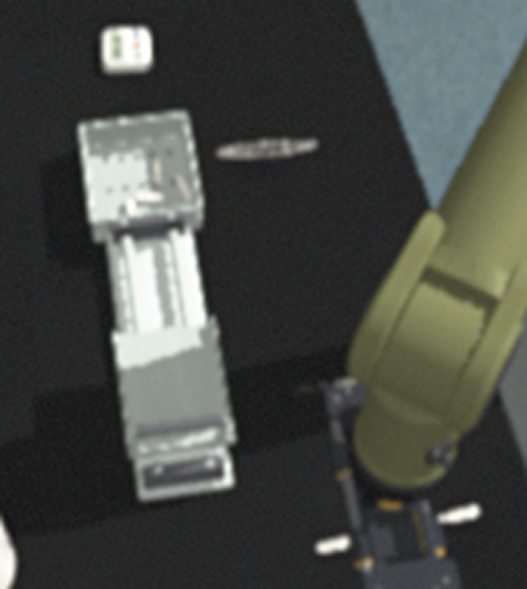

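```bash
python3 -c "
from h import *
print(env.sign_off())"
```

```text
the job is handed in; nothing more can be done
None
```

The job is handed in, after about 48 s of robot time. I found four stir bars and placed all four in the pan. I slid the carriage to the dish-end stop, tipped the pan to about 1.1 rad, set it down level, slid the carriage back to the home stop and let go.

**Last checks:**
- **Bars:** all four are visible in the wash dish and the pan is empty.
- **Pan:** level within measurement (floor slope about 0).
- **Carriage:** the handle travelled 180 mm between the two firm contacts, and stayed at the home stop after I let go.
- **Bystanders:** the pen, spatula, tweezers and timer look unmoved in the pictures, and the arm is clear of everything.

**Irregularities:**
- The fourth bar ended up a few centimetres from where I released it, still inside the pan.
- While I was lowering the pan, the handle slipped about 6 mm in the grip. That left the pan about 0.05 rad up, so I lowered it fully, released and re-gripped before sliding home.

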